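Load the wax warmer from the gravity dispenser

ROBOT

A 6-joint arm with a two-finger parallel gripper is mounted at the origin on the work surface. World frame = base frame: x ahead of the robot, y to its left, z up, the work surface at z = 0. Lengths are in m, angles in rad, forces in N, time in s.
With the tool pointing down it reaches from about 0.275 to 0.875 m from the base axis. Payload 12.5 kg.
Tool frame: the origin (TCP) lies at the very end of the fingers, on their centre line; the grasp point (between the pads) lies 19 mm behind it; z points along the fingers, y is the direction in which the jaws open and shut (so a half turn about z gives the same grasp; the last joint's range is limited). The gripper opens to 85 mm and grips with 20 to 120 N. Pads are 22 mm wide; open, the fingers measure 114 mm over their backs; the gripper's body (76 mm by 85 mm) begins 54 mm behind the grasp point. The pads swing forward as they close: fully open they stand 13 mm farther back than shut.
Start: joints at [-1.318, 0.351, 1.652, -0, 1.139, -0.085], TCP at [0.182, -0.519, 0.231] pointing down, gripper open.
Joint ranges: [-2.75, 2.75], [-0.79, 2.1], [0.01, 2.65], [-1.57, 4.71], [0.07, 3.14], [-2.87, 2.87]. Speed limits (rad/s): [2.22, 2.22, 2.79, 3.14, 3.14, 3.14].

INTERFACE

Orientations are given as a unit quaternion [x, y, z, w].
In Python, from bench import arm gives the robot as it stands. The module is installed in compiled form; this text tells all that it offers.
- The arm moves only by the shell command python3 -m pendant 'ROWS'. ROWS is JSON, a list that holds one entry, the list of rows, each a list of 7 numbers: the shift along the world's x, y, z in mm, then the turn, a rotation vector about the world's x, y, z in rad, then the opening, from 0 (shut) to 1 (fully open). A call has 1 to 8 rows; each row shifts and turns the commanded pose from where the row before left it; what a row does not reach is not made up. A row lasts 1/8 s, in which the tool goes at most 62.5 mm and 10.7 degrees, less where a joint would pass 70% of its speed; a pose out of reach is approached as far as the arm can. A call with a gripper value outside its range is refused whole. The fingers move at their own pace and stop on an object; the grip force is fixed at half the most. Time passes only in rows, so rows that do not move let the fingers close. It gives the time, the measured TCP pose, the force and the opening at its end, in the units of the state.
- arm.sense(): the state, without advancing time (a new reading comes with each control period).
- arm.get_image(name): name is "side" or "top"; returns a dict with "img" (420x560x3 uint8, blue, green, red), "mtx" (3x3 intrinsics, pixels), "k1" (the pictures are not rectified: a ray, as slopes to the right and down, at radius r is drawn at 1 + k1 r^2 times it, then the intrinsics apply), "cam_to_world" (4x4, takes a point from camera to world coordinates). Camera axes: x right, y down, z forward; pixel columns grow to the right and rows downward; lengths in m; the calibration is good to about 2 mm. A picture is of the moment at which its call begins. There is no depth.
- arm.hand_in(): hands the job in, once; it reports no verdict.
Trained networks look in a picture, given as the dict that the camera call returned (one of the last four; its "shot" number tells which), for a name from the list of things; names that differ only in an ending like _2 or _b are one class to them, and where a whole thing is asked for, a point or a joint stands for the part that bears it (a point fixed in the world has none). Each returns a list of dicts, best first, with "p" (0 to 1); they miss things now and then, are a little off and sometimes report something else, mostly with a low value. They report only what shows in the picture. A call takes as long as a camera call. They do not tell look-alikes from the thing itself.
- arm.look_for(thing, picture): "centre" ([x, y, z] in m, in world coordinates, good to about 4 mm: the middle of the surface that is visible of it).
The state is a dict: "clock": time; "joint_pos": joint angles; "dq": joint speeds; "joint_efforts": joint torques, N m; "ee_pos": TCP position; "ee_rot": TCP orientation; "force": force on the tool from outside, world axes, zero at the start; "torque": the same for the moment, N m; "grip_width": opening from 0.0 (shut) to 1.0 (fully open).
Only numpy, scipy, OpenCV 4.12 (cv2) and the standard library are available. Lean on these libraries where they do the work, as an engineer would, in place of code of your own. Each camera call takes 0.05 s, during which the arm holds its last target.

TASK

Slide the wax warmer's cover fully open, then take the two lowest cartridges from the sloped dispenser one after the other, always the one at the stop so that the next rolls down, and lay each in its own groove of the warmer without dropping it. Then slide the cover fully shut again, leaving the other two cartridges queued at the stop and the jars and bottles where they are.

Things in the scene. Friction and masses are not known exactly. Their poses are not given: they have to be found in the camera images.
- dispenser: Fixed gravity dispenser. Origin on the table straight under the middle of the cartridge at the stop; +x runs level from the stop up the track, y across it, z up. Aluminium bed 40 mm wide, so cartridges overhang it 8 mm each side; it climbs towards +x at 0.24 rad (14 degrees). Foot plate 8 mm thick, x -30 to 180 mm, y +-55 mm.
- dispenser_stop (a point): Where the centre of a cartridge at the stop lies, 105 mm above the table. A lip at the bed's low end, 14 mm high, 5 mm thick, 40 mm wide, holds it. The sides are free beside this cartridge, whose flat ends can be gripped; side guides (outer faces at y +-34.5 mm, as high as the cartridges' axes) begin 32 mm farther up the track.
- shelf_edge (a point): Middle of the lower front edge of the marble shelf over the track: 22 mm to +x of the stop, 190 mm above the table. Shelf 16 mm thick, 128 mm deep (+x), 170 mm wide. It bars a gripper straight above the end cartridge: come from the low end (-x), fingers leaning 30 to 40 degrees from vertical, pointing down and to +x.
- dispenser_second (a point): Where the centre of the next cartridge in the queue lies, 34.2 mm up the slope from dispenser_stop.
- cartridge_1: Closed white plastic cartridge with two thin grey bands, a plain cylinder 34 mm in diameter and 56 mm long, about 90 g, free to roll. Origin at its centre, its y axis along the cylinder. At the start it rests at the stop, axis across the track.
- cartridge_2: Closed white plastic cartridge with two thin grey bands, a plain cylinder 34 mm in diameter and 56 mm long, about 90 g, free to roll. Origin at its centre, its y axis along the cylinder. At the start second in the queue, touching the first; it rolls to the stop by itself in under a second once the first is gone.
- cartridge_3: Closed white plastic cartridge with two thin grey bands, a plain cylinder 34 mm in diameter and 56 mm long, about 90 g, free to roll. Origin at its centre, its y axis along the cylinder. At the start third in the queue; to stay on the track.
- cartridge_4: Closed white plastic cartridge with two thin grey bands, a plain cylinder 34 mm in diameter and 56 mm long, about 90 g, free to roll. Origin at its centre, its y axis along the cylinder. At the start fourth, the highest in the queue; to stay on the track.
- warmer: Fixed white wax warmer, a low box. Origin on the table under the middle of its well; +x from its front (robot side) to its rear, y across, z up. Well: x -46 to 52 mm, y +-77 mm, floor 12 mm high, side walls to 70 mm, front wall to 66 mm. Behind it a deck 66 mm high where the open cover parks, then from x = 176 to 228 mm a housing 112 mm high.
- groove_near (a point): Centre of a cartridge lying in the front groove, 22 mm to -x of the warmer's origin, 49 mm above the table. Each groove is an aluminium V along y, 36 mm long: a cartridge lying in it (axis along y) overhangs it 10 mm at each end, with room for fingers beside its ends.
- groove_far (a point): Centre of a cartridge lying in the rear groove, a like V 22 mm to +x of the warmer's origin; 49 mm above the table.
- cover (a joint): Slide of the warmer's flat grey cover (106 x 166 x 6 mm, top 78 mm above the table), in m: 0 shut over the well, 0.12 fully open at its end stop, moving to the warmer's +x. Starts shut or ajar by up to 20 mm, takes about 2 N to slide, stays where it is left.
- cover_handle (a point): Middle of the top edge of the upright steel grip on the cover: 12 mm thick (along the warmer's x), 50 mm wide (along y), 32 mm tall, its top 110 mm above the table. It moves with the cover; shut, it lies 20 mm towards -x of the warmer's origin.
- cream_jar: Bystander: closed jar, 60 mm in diameter, 55 mm tall, standing on the table between dispenser and warmer, nearer the robot. Origin under its middle.
- spray_bottle: Bystander: bottle, 52 mm in diameter, 150 mm tall, standing on the table at the far left of the work. Origin under its middle.
- shelf_jar: Bystander: small jar, 52 mm in diameter, 45 mm tall, on the dispenser's marble shelf. Origin under its middle.
- shelf_bottle: Bystander: small bottle, 42 mm in diameter, 95 mm tall, on the dispenser's marble shelf. Origin under its middle.
There are look-alikes about, which are no part of the job. What is shaped like the cartridge_2 but blue or purple is not meant.

How it is judged:
By the outcome, as a careful person would: the job done as asked, in the order asked, and still so for the second after the job is handed in, with the robot touching nothing.
It also fails if it takes over 70 s, if anything falls off the work surface, if the arm or the gripper's body presses on something with over 40 N, if the wrist force passes 120 N, or if a joint passes its speed limit or range.

## Working session

There is one attempt and no reset: what is moved stays moved. The work goes in short steps, Python scripts to look and compute and a shell command to move; the robot and the scene stay as the last step left them, time stands still between calls to the robot, and variables do not carry over. Pictures are saved under pics/ and viewed, and the job is handed in when it is done.

```bash
mkdir -p pics; python3 - <<'E'
from bench import arm
import cv2
s=arm.sense(); print({k:s[k] for k in ['clock','ee_pos','ee_rot','grip_width','force']})
for n in ['side','top']:
    p=arm.get_image(n); cv2.imwrite(f'pics/{n}0.png',p['img']); print(n,p['mtx'],p['k1'],p['cam_to_world'])
    for t in ['dispenser','cartridge_1','warmer','cover_handle','cover','cream_jar','spray_bottle','shelf_jar','shelf_bottle']:
        print(t,[(round(d['p'],2),[round(float(v),4) for v in d['centre']]) for d in arm.look_for(t,p)][:7])
E
```

```text
{'clock': 0.0, 'ee_pos': array([ 0.18221422, -0.518579  ,  0.23074538]), 'ee_rot': array([ 9.85769590e-01,  1.68101031e-01, -4.79772151e-05, -5.97495073e-04]), 'grip_width': 0.9977124605893171, 'force': array([-0.03063189,  0.96871874, -0.16995824])}
side [[382.0030454    0.         273.01402732]
 [  0.         382.0030454  206.94230352]
 [  0.           0.           1.        ]] 0.03399683437962488 [[-0.99544847 -0.07137481  0.06315046  0.48450174]
 [-0.09176521  0.53903689 -0.8372684   0.74818697]
 [ 0.02571944 -0.83925256 -0.54313317  0.59949491]
 [ 0.          0.          0.          1.        ]]
dispenser [(0.74, [0.6163, -0.1521, 0.09])]
cartridge_1 [(0.77, [0.5257, -0.0145, 0.0322]), (0.72, [0.558, -0.1584, 0.1276]), (0.67, [0.5305, -0.1525, 0.1152]), (0.67, [0.4269, -0.1913, 0.0243]), (0.62, [0.6303, -0.1647, 0.1401]), (0.55, [0.6133, -0.1513, 0.0884]), (0.51, [0.4969, -0.3054, 0.0232])]
warmer []
cover_handle [(0.86, [0.5715, 0.1871, 0.0791]), (0.46, [0.3629, 0.048, 0.0418])]
cover [(0.76, [0.574, 0.1837, 0.0808])]
cream_jar [(0.96, [0.3632, 0.0451, 0.0431])]
spray_bottle [(
[... 370 characters left out ...]
744 -0.99020577  1.03427329]
 [ 0.          0.          0.          1.        ]]
dispenser [(0.84, [0.5875, -0.1698, 0.2067])]
cartridge_1 [(0.82, [0.5261, -0.1769, 0.1156]), (0.69, [0.4223, -0.2149, 0.0335]), (0.61, [0.5569, -0.1783, 0.1245]), (0.53, [0.5015, -0.3065, 0.0354]), (0.52, [0.5313, -0.0248, 0.0317])]
warmer [(0.66, [0.5702, 0.1671, 0.0783]), (0.57, [0.6473, 0.1803, 0.0808])]
cover_handle [(0.57, [0.5702, 0.1702, 0.0801])]
cover [(0.98, [0.5737, 0.1659, 0.0765])]
cream_jar [(0.79, [0.3626, 0.029, 0.0575])]
spray_bottle [(0.78, [0.4818, 0.4266, 0.0971])]
shelf_jar [(0.88, [0.6174, -0.223, 0.2523])]
shelf_bottle [(0.68, [0.6331, -0.1313, 0.2685]), (0.16, [0.5885, -0.1695, 0.2033])]
```

View pics/side0.png

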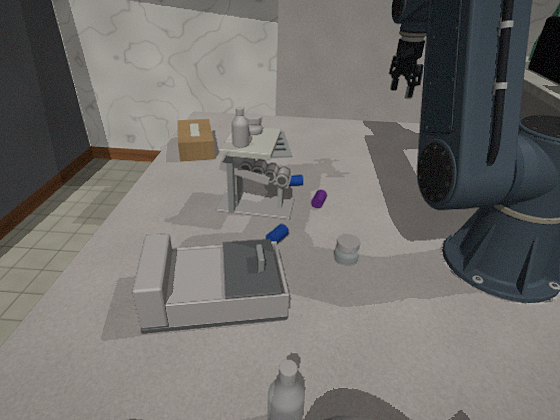

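View pics/top0.png

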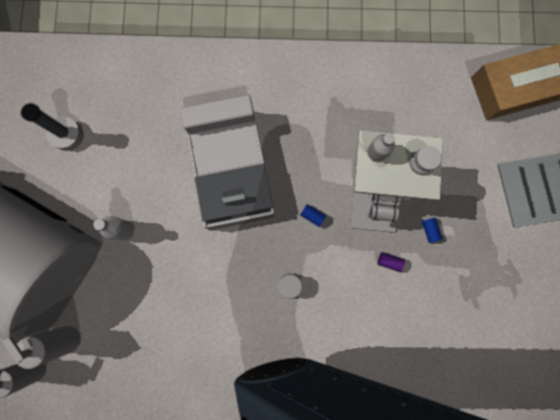

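The top view shows the warmer at about (230,160), turned slightly, with its cover nearly shut and the handle at (233,197). The dispenser is at about (390,190), with the white end cartridge at (385,210). Blue and purple look-alikes lie on the table at (313,215), (432,231) and (391,262). Next I'll crop in to get exact poses.

```bash
python3 - <<'E'
import cv2
t=cv2.imread('pics/top0.png'); s=cv2.imread('pics/side0.png')
def c(im,x0,y0,w,h,k,n):
    o=cv2.resize(im[y0:y0+h,x0:x0+w],None,fx=k,fy=k,interpolation=cv2.INTER_CUBIC)
    for i in range(0,w,10): cv2.putText(o,str(x0+i),(i*k,8),0,0.3,(0,0,255),1); cv2.line(o,(i*k,10),(i*k,14),(0,0,255),1)
    for i in range(0,h,10): cv2.putText(o,str(y0+i),(0,i*k+3),0,0.3,(0,0,255),1)
    cv2.imwrite(n,o)
c(t,340,120,110,120,5,'pics/t_d.png'); c(t,175,90,105,145,4,'pics/t_w.png')
c(s,210,120,100,100,6,'pics/s_d.png'); c(s,130,225,165,110,4,'pics/s_w.png')
E
```

```text
(no output)
```

View pics/t_d.png

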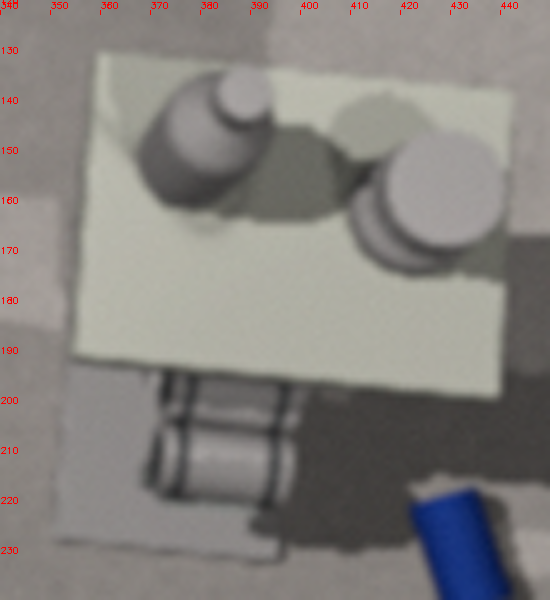

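View pics/t_w.png

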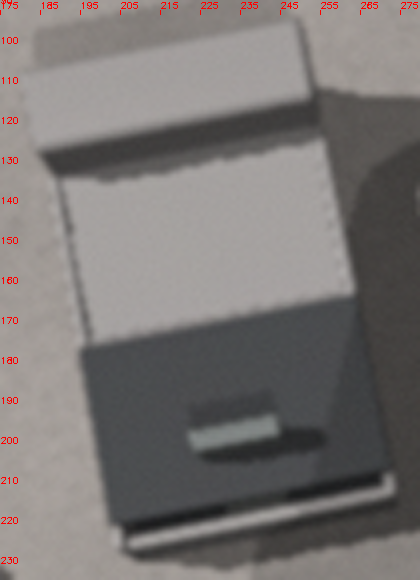

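View pics/s_d.png

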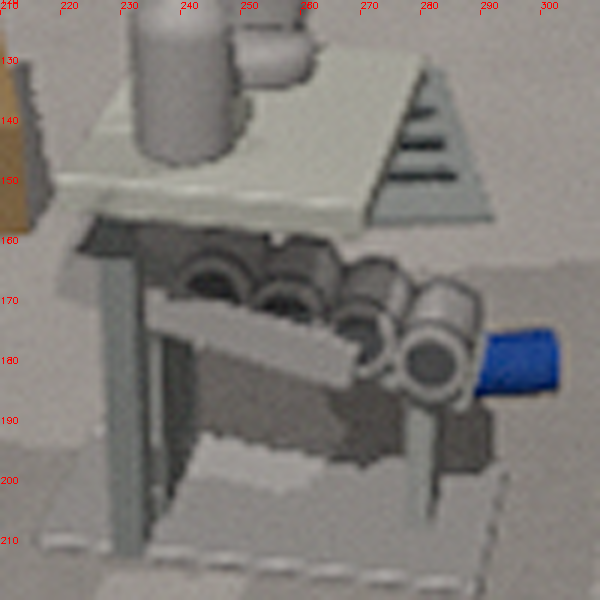

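View pics/s_w.png

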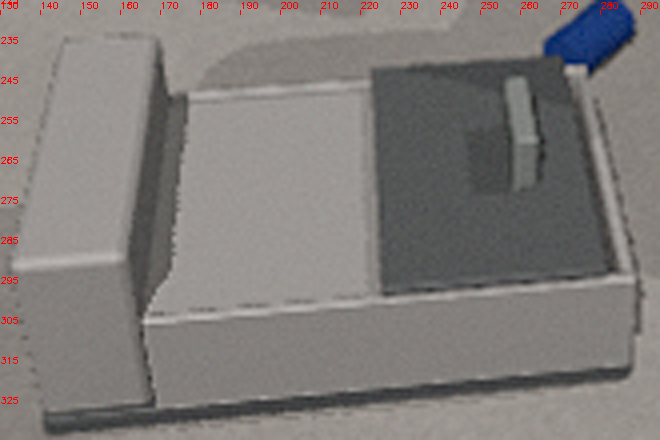

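```bash
cat > h.py <<'E'
import numpy as np, cv2
from bench import arm
from scipy.optimize import least_squares
def proj(P,p):
    M=np.linalg.inv(p['cam_to_world']); P=np.atleast_2d(P)
    c=P@M[:3,:3].T+M[:3,3]; s=c[:,:2]/c[:,2:]; r2=(s**2).sum(1,keepdims=True); s=s*(1+p['k1']*r2)
    return s*np.array([p['mtx'][0,0],p['mtx'][1,1]])+p['mtx'][:2,2]
def cams(): return {n:arm.get_image(n) for n in ('side','top')}
def loc(o,L):
    L=np.atleast_2d(L)/1000.; c,s=np.cos(o[2]),np.sin(o[2])
    return np.c_[o[0]+c*L[:,0]-s*L[:,1], o[1]+s*L[:,0]+c*L[:,1], L[:,2]]
E
cat > fit.py <<'E'
from h import *
K=cams()
D=[('top',22,85,206,355,191.6),('top',22,-85,206,439.6,199.4),('top',150,85,206,359.6,130.4),('top',150,-85,206,442.4,138.4),
('top',-30,55,8,351.4,228),('top',-30,-55,8,396.4,232.4),
('side',-30,55,8,289.7,218),('side',180,55,8,216.7,210),('side',22,85,190,269.2,159.7),('side',150,85,206,219.2,149.7),
('side',22,-85,206,280.8,130),('side',0,28,105,282.5,180),('side',33.2,28,113.1,270.8,176.7)]
def W(q,c,w): return [('top',176,w,112,185.5,127.5),('top',176,-w,112,253,114.5),('top',228,w,112,181.3,108.8),('top',228,-w,112,250,95),
('top',q+c+53,83,78,195.5,177),('top',q+c+53,-83,78,263.8,163.8),('top',q+c-53,-83,78,272,207),('top',q+c-53,83,78,202.5,221.3),
('top',q-14,25,110,222,198),('top',q-14,-25,110,244.3,193),
('side',176,w,112,161.3,289.5),('side',228,w,112,133.7,291.3),('side',176,-w,112,168.8,234.5),
('side',q+c+53,83,78,225,299),('side',q+c+53,-83,78,223,242),('side',q+c-53,83,78,283.7,293),('side',q+c-53,-83,78,270.5,239.3),
('side',q-26,25,110,264.3,260),('side',q-14,25,110,258.2,260.5),('side',q-26,-25,110,261.7,244.3),('side',q-14,-25,110,256.7,244.5)]
def res(v,full=False):
    R=[];off={'top':v[9:11],'side':v[11:13]}
    for o,L in ((v[:3],D),(v[3:6],W(*v[6:9]))):
        for r in L: R.append(proj(loc(o,[r[1:4]]),K[r[0]])[0]+off[r[0]]-np.array(r[4:6]))
    R=np.array(R)
    return R if full else np.r_[R.ravel(),v[9:13]/1.0]
v0=np.r_[.53,-.165,0,.56,.17,.15,5,3,83,0,0,0,0]
f=least_squares(res,v0,loss='soft_l1',x_scale=np.r_[.01,.01,.05,.01,.01,.05,5,5,5,1,1,1,1])
np.set_printoptions(precision=4,suppress=True)
print(f.x); print(np.round(res(f.x,True),1).tolist())
E
python3 fit.py
```

```text
[ 0.5291 -0.174  -0.0668  0.5563  0.163   0.2318 15.6025 -0.1641 79.5659
  2.4174  0.0117  0.1883  0.4444]
[[-0.2, 0.1], [0.7, 0.4], [-0.3, -0.2], [0.6, -0.6], [-0.2, 0.2], [-0.2, 0.1], [0.3, -0.1], [-1.0, -0.4], [1.8, 0.9], [0.3, 0.1], [0.3, -1.0], [-0.6, 1.0], [-1.1, 0.5], [-0.9, 0.9], [0.1, 0.4], [-0.6, -1.8], [-1.2, -1.3], [-1.2, 0.2], [0.6, -0.6], [1.4, 0.3], [-0.2, 0.4], [0.3, -0.2], [-0.0, 0.4], [1.2, -1.3], [-2.4, -0.5], [1.4, -0.8], [0.4, -1.0], [-0.3, 0.0], [-1.1, 0.1], [0.2, -0.4], [0.3, 0.6], [0.3, 0.6], [-0.0, 0.3], [-0.9, 0.5]]
```

Fit: the dispenser is at (0.529,-0.174) with yaw -0.067, and the warmer at (0.556,0.163) with yaw 0.232 and the cover about 15 mm ajar. The two cameras disagree by about 2 px in y, so I'll hover over the handle and calibrate against the tool.

```bash
python3 -m pendant '[[[26,48,0,0,0,0.105,1],[26,48,0,0,0,0.105,1],[26,48,0,0,0,0.105,1],[26,48,0,0,0,0.105,1],[26,48,0,0,0,0.105,1],[26,48,0,0,0,0.105,1],[26,48,0,0,0,0.105,1],[26,48,0,0,0,0.105,1]]]'; python3 -m pendant '[[[26,49,0,0,0,0.105,1],[26,49,0,0,0,0.105,1],[26,49,0,0,0,0.105,1],[26,49,0,0,0,0.105,1],[26,49,0,0,0,0.105,0.5],[26,49,-20,0,0,0.1,0.5],[0,0,-20,0,0,0,0.5],[0,0,0,0,0,0,0.5]]]'
python3 - <<'E'
from h import *
s=arm.sense(); print(s['ee_pos'],s['ee_rot'],s['joint_pos'],s['grip_width'])
K=cams()
for n in K:
    uv=proj(s['ee_pos'],K[n])[0]; print(n,uv)
    o=cv2.resize(K[n]['img'],None,fx=5,fy=5,interpolation=cv2.INTER_CUBIC)
    u,v=((uv+.5)*5).astype(int); cv2.drawMarker(o,(u,v),(0,0,255),0,20,1)
    cv2.imwrite(f'pics/{n}1.png',o[max(0,v-280):v+280,max(0,u-300):u+300])
E
```

```text
clock: 2.1
ee_pos: [0.391, -0.1333, 0.2316]
ee_rot: [0.831, 0.557, 0.0, 0.0]
force: [0.3, -1.3, -0.1]
grip_width: 0.997
clock: 3.1
ee_pos: [0.5455, 0.1593, 0.1899]
ee_rot: [0.62, 0.784, -0.001, -0.001]
force: [-0.5, -0.2, 0.7]
grip_width: 0.497
[0.54550281 0.15927758 0.18991762] [ 0.6202701   0.78438678 -0.00120249 -0.00097236] [ 2.02196542e-01  4.30311056e-01  1.64364013e+00 -6.88451777e-05
  1.07073375e+00 -3.03907924e-02] 0.4966676452387785
side [263.87153498 218.59388299]
top [228.3025738  194.98929034]
```

View pics/side1.png

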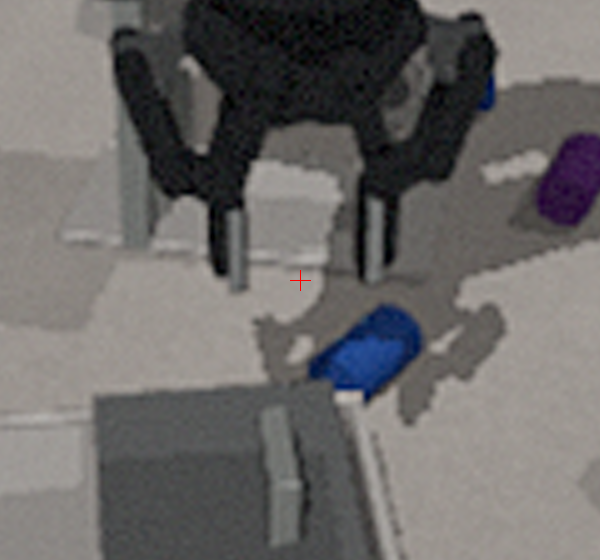

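View pics/top1.png

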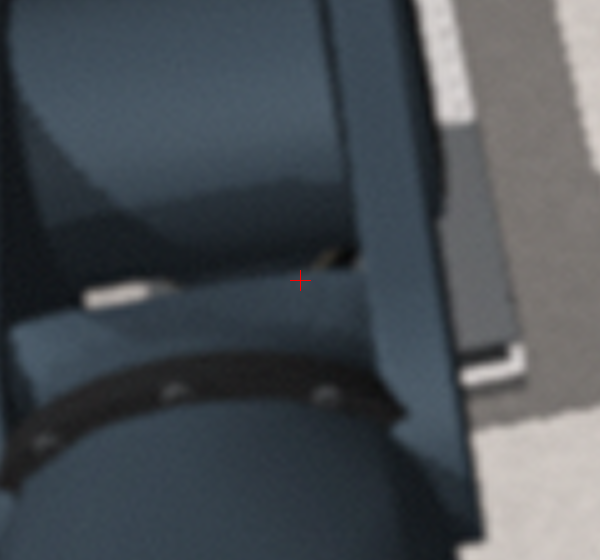

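Side view: the mid-point of the finger tips is within about 1 px of the projected TCP, slightly lower, so true y is about 2 mm less than the fit. The top view is hidden by the arm. Now I'll descend on the handle and grip it.

```bash
python3 -m pendant '[[[6.5,1,-40,0,0,0,0.5],[0,0,-40,0,0,0,0.5],[0,0,-20,0,0,0,0.5],[0,0,-5,0,0,0,0.5],[0,0,0,0,0,0,0.5]]]'
python3 - <<'E'
from h import *
p=arm.get_image('side'); cv2.imwrite('pics/side2.png',cv2.resize(p['img'][180:320,180:330],None,fx=5,fy=5,interpolation=cv2.INTER_CUBIC)[:600])
E
```

```text
clock: 3.82
ee_pos: [0.5534, 0.1599, 0.0875]
ee_rot: [0.621, 0.784, 0.001, 0.0]
force: [0.1, 0.1, 1.0]
grip_width: 0.499
```

View pics/side2.png

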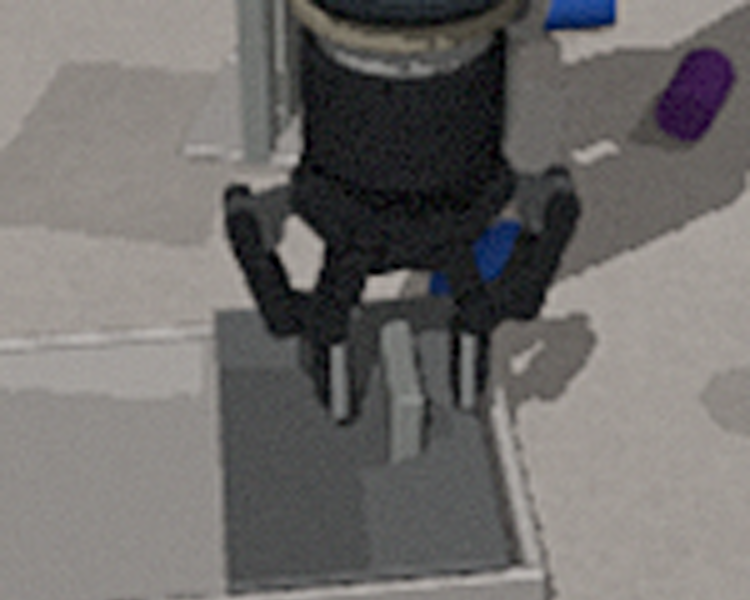

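The handle stands centred between the fingers, with tips at about (340,420) and (465,405) in the crop. Closing.

```bash
python3 -m pendant '[[[0,0,0,0,0,0,0],[0,0,0,0,0,0,0],[0,0,0,0,0,0,0],[0,0,0,0,0,0,0],[0,0,0,0,0,0,0]]]'; python3 -c "
from h import *
print(arm.sense()['ee_pos'],arm.sense()['force'])"
```

```text
clock: 4.5
ee_pos: [0.5533, 0.1602, 0.0872]
ee_rot: [0.621, 0.784, 0.001, 0.0]
force: [-0.3, 0.1, 7.2]
grip_width: 0.124
[0.5532869  0.16019235 0.08724901] [-0.31749054  0.07707051  7.24559706]
```

```bash
python3 -m pendant '[[[12.2,2.9,0,0,0,0,0],[12.2,2.9,0,0,0,0,0],[12.2,2.9,0,0,0,0,0],[12.2,2.9,0,0,0,0,0],[12.2,2.9,0,0,0,0,0],[12.2,2.9,0,0,0,0,0],[12.2,2.9,0,0,0,0,0],[9.7,2.3,0,0,0,0,0]]]';python3 -m pendant '[[[2,0.5,0,0,0,0,0],[0,0,0,0,0,0,0]]]';python3 -m pendant '[[[2,0.5,0,0,0,0,0],[0,0,0,0,0,0,0]]]'; python3 -c "
from h import *
print(arm.sense()['ee_pos'],arm.sense()['force'])"
```

```text
clock: 5.5
ee_pos: [0.6487, 0.1826, 0.0873]
ee_rot: [0.621, 0.784, 0.0, 0.0]
force: [-2.3, -2.4, 7.1]
grip_width: 0.126
clock: 5.75
ee_pos: [0.6508, 0.1831, 0.0873]
ee_rot: [0.621, 0.784, 0.001, 0.001]
force: [3.5, -2.4, 5.3]
grip_width: 0.126
clock: 6.0
ee_pos: [0.6525, 0.1835, 0.0873]
ee_rot: [0.621, 0.784, 0.0, 0.001]
force: [0.4, -3.0, 5.9]
grip_width: 0.121
[0.6524514  0.18345217 0.08729865] [ 0.42413467 -2.95432442  5.86667204]
```

```bash
for i in 1 2 3; do python3 -m pendant '[[[2,0.5,0,0,0,0,0],[0,0,0,0,0,0,0]]]'; done
```

```text
clock: 6.25
ee_pos: [0.6544, 0.1839, 0.0873]
ee_rot: [0.621, 0.784, 0.0, 0.001]
force: [-0.1, -2.3, 6.7]
grip_width: 0.126
clock: 6.5
ee_pos: [0.656, 0.1843, 0.0873]
ee_rot: [0.621, 0.784, -0.0, 0.0]
force: [-3.5, -3.9, 8.9]
grip_width: 0.131
clock: 6.75
ee_pos: [0.656, 0.1843, 0.0873]
ee_rot: [0.62, 0.784, -0.002, -0.001]
force: [-15.8, -7.3, 16.3]
grip_width: 0.123
```

The end stop was met: force rose to 16 N with no further travel. TCP there was (0.656,0.184), which puts the warmer origin near (0.5587,0.161). Releasing and going to the dispenser pre-grasp.

```bash
python3 -m pendant '[[[0,0,0,0,0,0,0.4],[0,0,0,0,0,0,0.5],[0,0,20,0,0,0,0.5],[0,0,40,0,0,0,0.5],[0,0,40,0,0,0,0.8],[0,0,20,0,0,0,1]]]';
python3 -m pendant '[[[-16,-32.5,0,0,0,-0.17,1],[-16,-32.5,0,0,0,-0.17,1],[-16,-32.5,0,0,0,-0.17,1],[-16,-32.5,0,0,0,-0.17,1],[-16,-32.5,0,0,0,-0.17,1],[-16,-32.5,0,0,0,-0.17,1],[-16,-32.5,0,0,0,-0.17,1],[-16,-32.5,0,0,0,-0.17,1]]]'
python3 -m pendant '[[[-16,-32.5,0,0,0,-0.17,1],[-16,-32.5,0,0,0,-0.17,1],[-16,-32.5,0,0,0,-0.17,1],[-2,0,0,-0.0102,-0.152,0,1],[0,0,0,-0.0102,-0.152,0,1],[0,0,0,-0.0102,-0.152,0,1],[0,0,0,-0.0102,-0.152,0,1],[0,0,0,0,0,0,1]]]'
cat > chk.py <<'E'
from h import *
import sys
from scipy.spatial.transform import Rotation as R
np.set_printoptions(precision=4,suppress=True)
s=arm.sense(); M=R.from_quat(s['ee_rot']).as_matrix()
print(s['clock'],'pos',s['ee_pos'],'toolz',M[:,2],'jaw',M[:,1],'q',s['joint_pos'],'grip',s['grip_width'],'F',s['force'])
E
python3 chk.py
```

```text
clock: 7.5
ee_pos: [0.6587, 0.1854, 0.2098]
ee_rot: [0.62, 0.784, 0.002, 0.001]
force: [0.0, 1.0, -0.4]
grip_width: 0.902
clock: 8.5
ee_pos: [0.5291, -0.0757, 0.2063]
ee_rot: [0.976, 0.217, -0.0, -0.0]
force: [0.2, 0.1, 0.3]
grip_width: 0.999
clock: 9.5
ee_pos: [0.4803, -0.1695, 0.2057]
ee_rot: [0.96, -0.03, 0.28, 0.004]
force: [-0.3, -0.8, 0.7]
grip_width: 1.001
9.5 pos [ 0.4803 -0.1695  0.2057] toolz [ 0.5369 -0.024  -0.8433] jaw [-0.0601 -0.9981 -0.0099] q [-0.5737  0.1306  2.1389  0.6631  0.4563  0.5196] grip 1.0006834972763452 F [-0.2785 -0.7936  0.7138]
```

```bash
python3 - <<'E'
from h import *
K=cams(); o=(.531,-.176,-.067)
s=arm.sense()
from scipy.spatial.transform import Rotation as R
z=R.from_quat(s['ee_rot']).as_matrix()[:,2]
for n,(x,y) in {'side':(200,110),'top':(340,120)}.items():
    im=cv2.resize(K[n]['img'][y:y+115,x:x+130],None,fx=5,fy=5,interpolation=cv2.INTER_CUBIC)
    for P,c in ((loc(o,[0,28,105]),(0,255,0)),(loc(o,[0,-28,105]),(0,255,0)),(s['ee_pos'][None],(0,0,255)),(loc(o,[22,85,206]),(255,0,0)),(loc(o,[33.2,28,113.1]),(0,255,0))):
        u=((proj(P,K[n])[0]-[x,y]+.5)*5).astype(int); cv2.drawMarker(im,tuple(int(a) for a in u),c,0,14,1)
    cv2.imwrite(f'pics/{n}3.png',im)
E
```

```text
(no output)
```

View pics/side3.png

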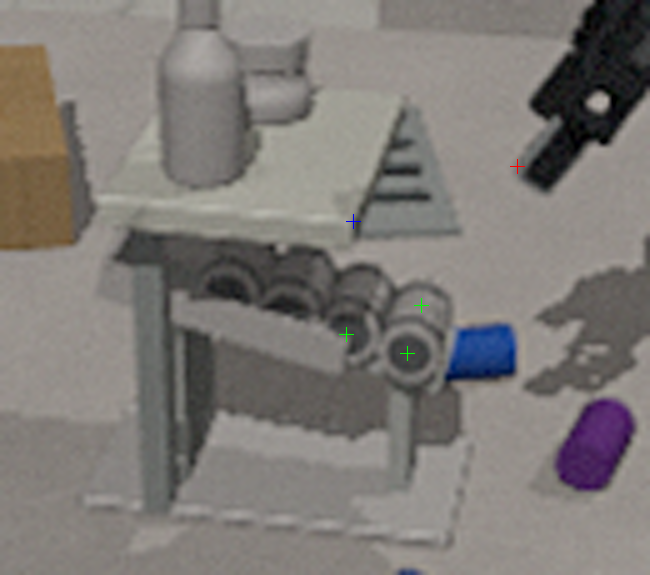

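View pics/top3.png

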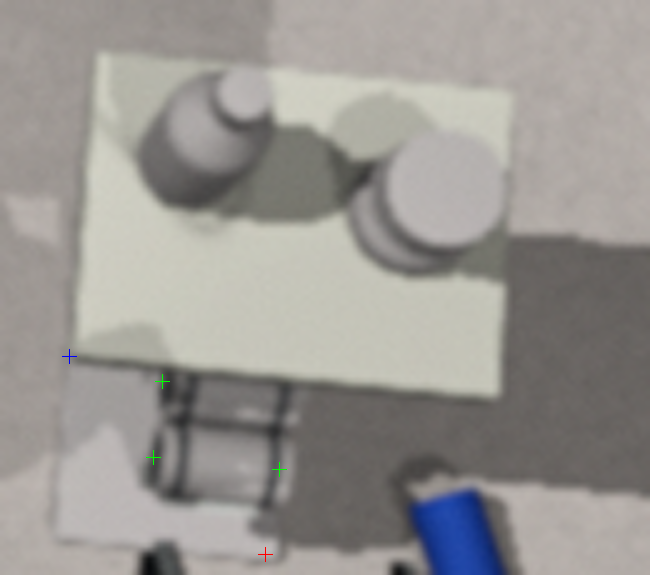

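```bash
python3 - <<'E'
from h import *
p=arm.get_image('top'); x,y=340,185
im=cv2.resize(p['img'][y:y+80,x:x+110],None,fx=7,fy=7,interpolation=cv2.INTER_CUBIC)
s=arm.sense()
from scipy.spatial.transform import Rotation as R
M=R.from_quat(s['ee_rot']).as_matrix()
# fingertips open: inner faces +-42.5, back 13mm; pad edges +-11
for yy in (-42.5,42.5):
  for xx in (-11,11):
    P=s['ee_pos']+M@np.array([xx,yy,-13])/1000
    u=((proj(P,p)[0]-[x,y]+.5)*7).astype(int); cv2.drawMarker(im,tuple(int(a) for a in u),(0,0,255),0,12,1)
cv2.imwrite('pics/top4.png',im)
p=arm.get_image('side'); x,y=280,90
im=cv2.resize(p['img'][y:y+80,x:x+80],None,fx=7,fy=7,interpolation=cv2.INTER_CUBIC)
for yy in (-42.5,42.5):
  for xx in (-11,11):
    P=s['ee_pos']+M@np.array([xx,yy,-13])/1000
    u=((proj(P,p)[0]-[x,y]+.5)*7).astype(int); cv2.drawMarker(im,tuple(int(a) for a in u),(0,0,255),0,12,1)
cv2.imwrite('pics/side4.png',im)
E
```

```text
(no output)
```

View pics/top4.png

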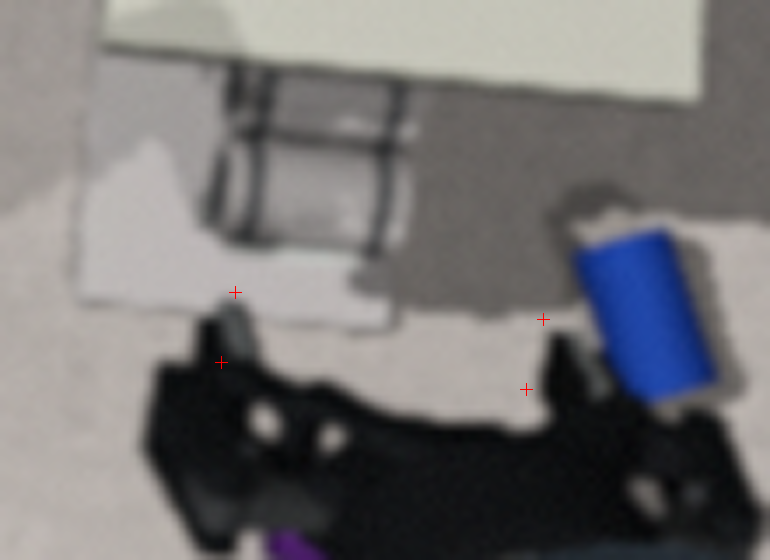

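View pics/side4.png

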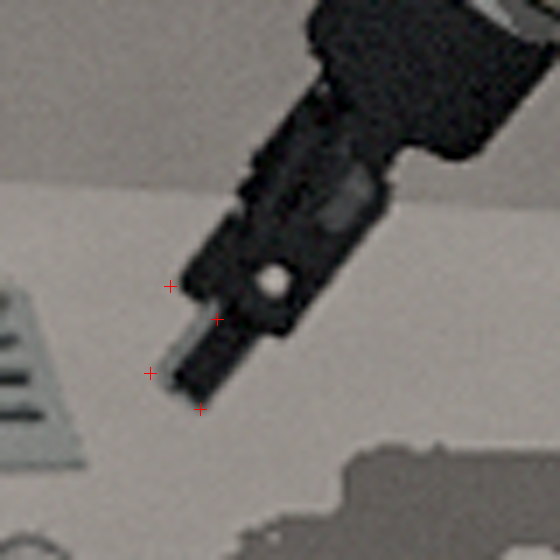

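Both cameras show constant offsets on the fingers (top about +2 px in u, side about 1 px), and these match the scene offsets. That gives the stop cartridge at about (0.530,-0.174,0.105). Approaching along the tool axis.

```bash
python3 -m pendant '[[[0,-2.5,-25,0,0,0,1],[14.7,-0.7,-23.2,0,0,0,1],[14.7,-0.7,-23.2,0,0,0,1],[14.7,-0.7,-23.2,0,0,0,1],[0,0,0,0,0,0,1]]]'; python3 chk.py; cat > pic.py <<'E'
from h import *
import sys
tag=sys.argv[1]
for a in sys.argv[2:]:
    n,x,y,w,h,k=a.split(','); x,y,w,h,k=map(int,(x,y,w,h,k))
    cv2.imwrite(f'pics/{n}{tag}.png',cv2.resize(arm.get_image(n)['img'][y:y+h,x:x+w],None,fx=k,fy=k,interpolation=cv2.INTER_CUBIC))
E
python3 pic.py 5 side,220,120,110,90,7 top,340,170,110,80,7
```

```text
clock: 10.32
ee_pos: [0.5259, -0.1737, 0.1104]
ee_rot: [0.96, -0.029, 0.28, 0.003]
force: [-0.8, 0.7, 0.5]
grip_width: 1.001
10.325 pos [ 0.5259 -0.1737  0.1104] toolz [ 0.5365 -0.0222 -0.8436] jaw [-0.0576 -0.9983 -0.0103] q [-0.5233  0.3932  2.1063  1.1079  0.2818  0.0829] grip 1.0005887134562381 F [-0.7563  0.6968  0.5298]
```

View pics/side5.png

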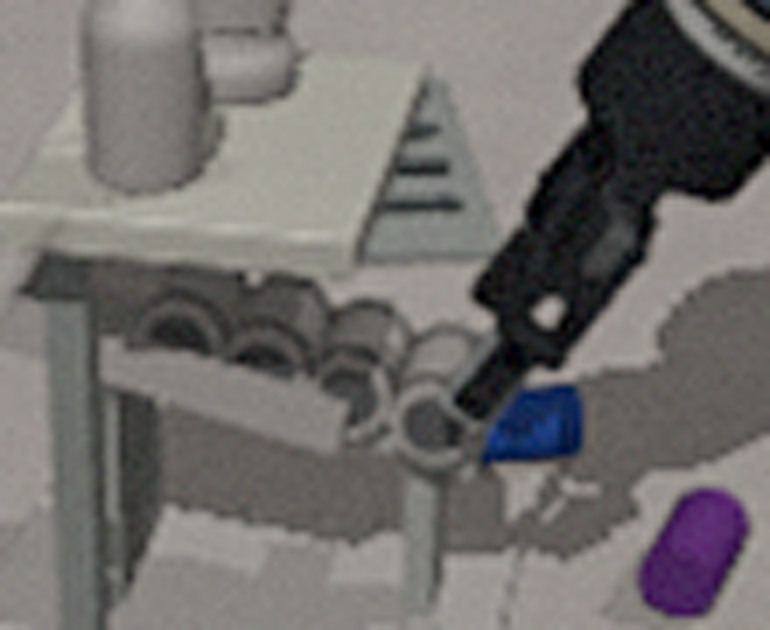

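View pics/top5.png

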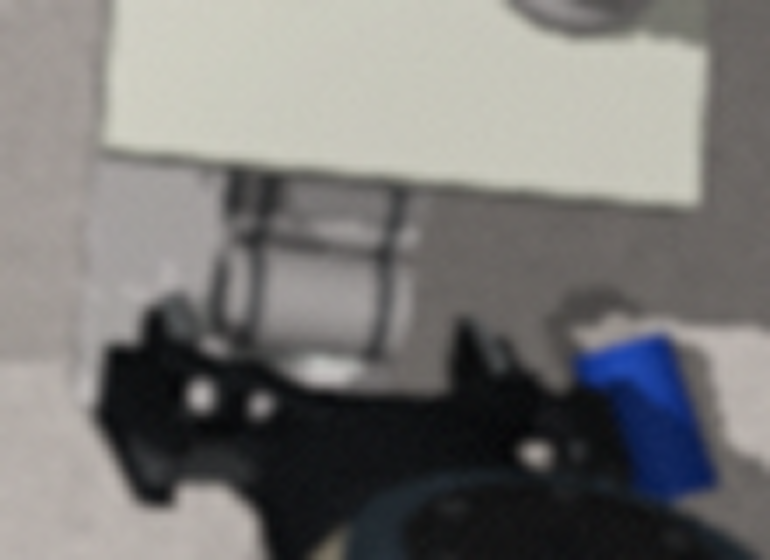

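Top crop: the finger mid-point (about 325) lies about 2 px right of the cartridge middle (about 313), so I'll shift +y by about 3 mm. Side crop: the finger is lined up with the end cartridge. Going in, then closing.

```bash
python3 -m pendant '[[[5,2.5,-8,0,0,0,1],[11,-0.5,-16.5,0,0,0,1],[0,0,0,0,0,0,0.85]]]'; python3 pic.py 6 side,220,120,110,90,7 top,340,170,110,80,7
```

```text
clock: 10.8
ee_pos: [0.5416, -0.1722, 0.0876]
ee_rot: [0.959, -0.029, 0.281, 0.004]
force: [-1.2, 0.3, 0.4]
grip_width: 0.85
```

View pics/side6.png

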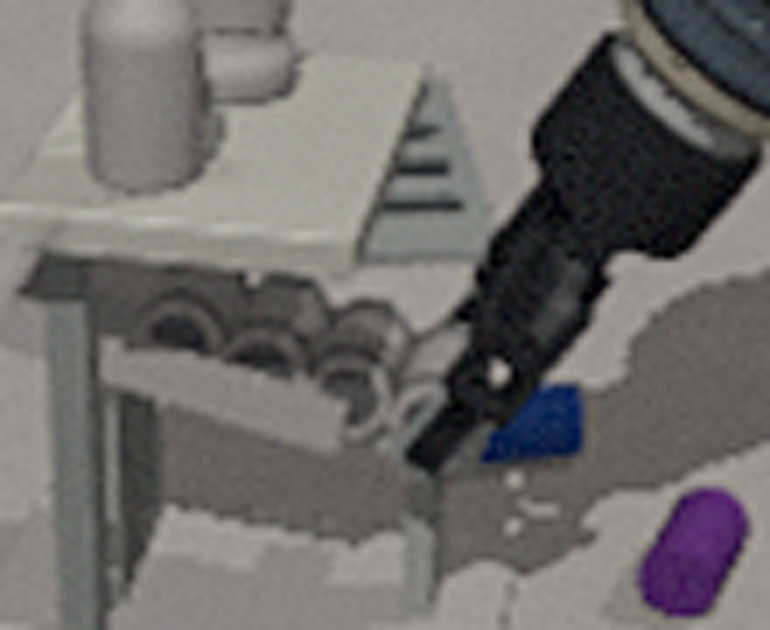

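View pics/top6.png

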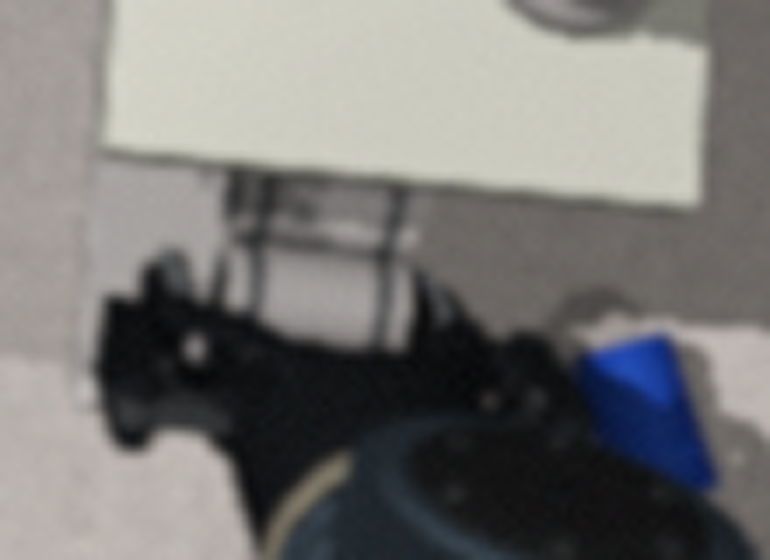

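Top crop: the gap is wider on the left (about 25 px against 8 px), so I'll nudge +y by 2.5 mm and +x by 3 mm, then close.

```bash
python3 -m pendant '[[[3,2.5,-1,0,0,0,0.85],[0,0,0,0,0,0,0.75],[0,0,0,0,0,0,0.5],[0,0,0,0,0,0,0.4],[0,0,0,0,0,0,0.4],[0,0,0,0,0,0,0.4]]]'; python3 chk.py; python3 pic.py 7 side,220,120,110,90,7 top,340,170,110,80,7
```

```text
clock: 11.65
ee_pos: [0.5446, -0.17, 0.0868]
ee_rot: [0.959, -0.03, 0.281, 0.004]
force: [-5.9, 0.6, 9.1]
grip_width: 0.646
11.65 pos [ 0.5446 -0.17    0.0868] toolz [ 0.5392 -0.025  -0.8418] jaw [-0.0591 -0.9982 -0.0081] q [-0.4936  0.4641  2.0789  1.2709  0.2468 -0.0599] grip 0.6462389235737857 F [-5.9447  0.5519  9.0562]
```

View pics/side7.png

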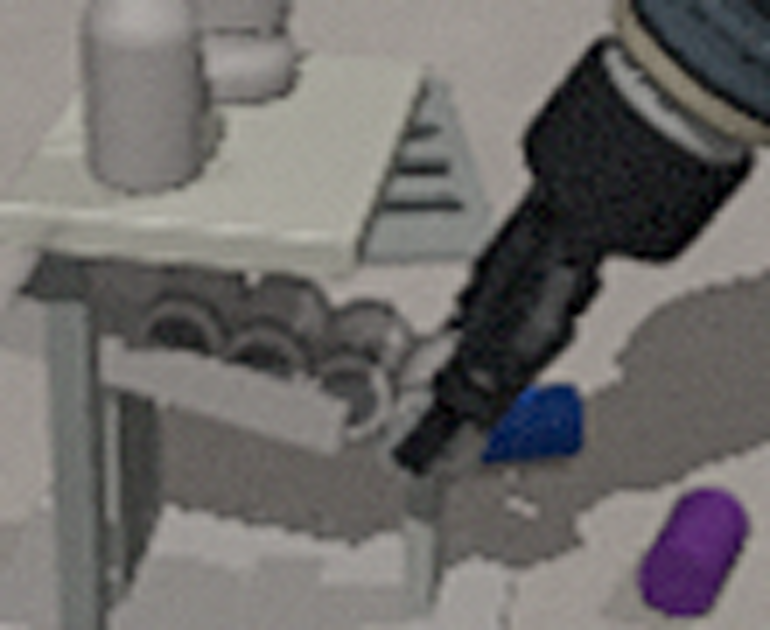

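View pics/top7.png

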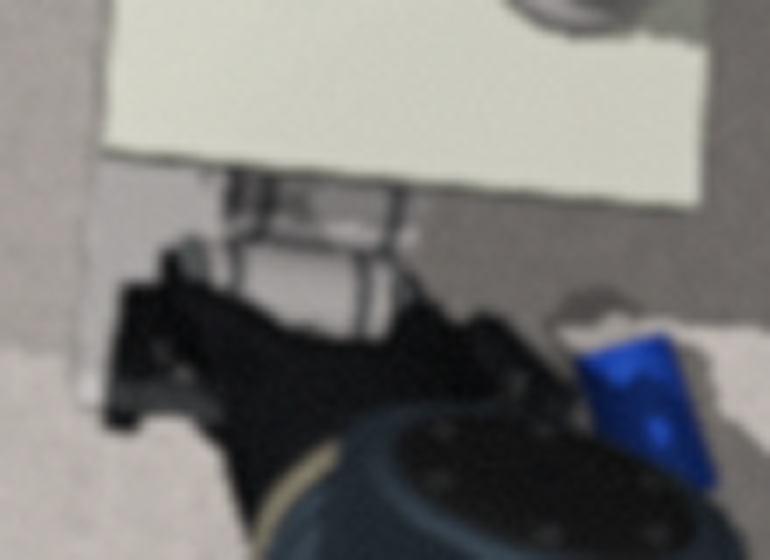

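Gripped at 55 mm opening. The bands moved left as the jaws centred it, so true dispenser y is about -0.176. Lifting quickly up and away.

```bash
python3 -m pendant '[[[-2,0,15,0,0,0,0.4],[-6,0,40,0,0,0,0.4],[-20,0,40,0,0,0,0.4],[-35,20,25,0,0,0,0.4],[-20,20,10,0,0,0,0.4],[0,0,0,0,0,0,0.4]]]'; python3 chk.py; python3 pic.py 8 side,210,100,130,110,6 top,320,130,125,100,6
```

```text
clock: 12.5
ee_pos: [0.4607, -0.1289, 0.2161]
ee_rot: [0.959, -0.029, 0.281, 0.004]
force: [-0.1, -1.2, -1.4]
grip_width: 0.65
12.5 pos [ 0.4607 -0.1289  0.2161] toolz [ 0.5391 -0.0242 -0.8419] jaw [-0.0579 -0.9983 -0.0084] q [-0.5046  0.0453  2.2035  0.597   0.44    0.6401] grip 0.6503349666701531 F [-0.0823 -1.161  -1.3765]
```

View pics/side8.png

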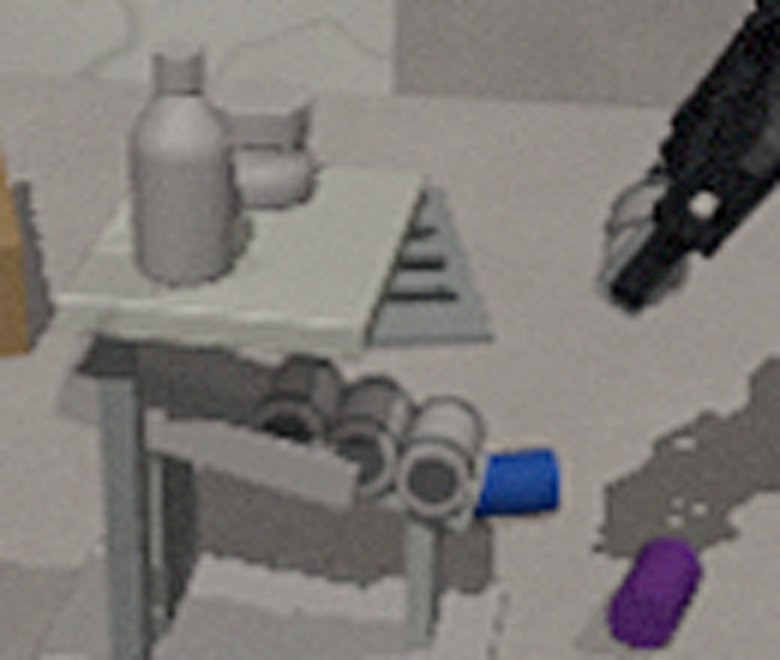

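View pics/top8.png

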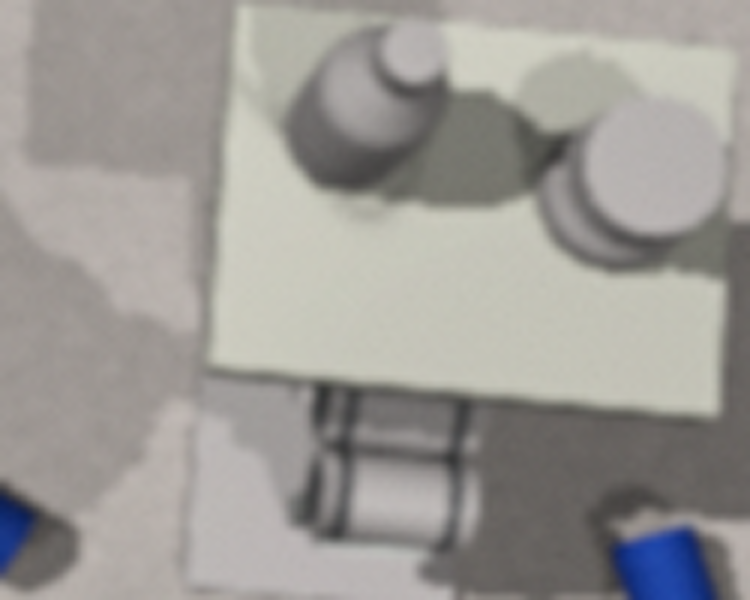

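The side crop shows cartridge 1 held at about (640,250), and the next one has rolled to the stop at (435,480). Going over the far groove.

```bash
python3 -m pendant '[[[15,37,0,0.0083,0.142,0,0.4],[15,37,0,0.0083,0.142,0,0.4],[15,37,0,0.0083,0.142,0,0.4],[15,37,0,0.0083,0.142,0,0.4],[15,37,0,0,0,0.145,0.4],[15,37,0,0,0,0.145,0.4],[15,37,0,0,0,0,0.4],[15,37,0,0,0,0,0.4]]]'; python3 -m pendant '[[[0,0,-30,0,0,0,0.4],[0,0,-30,0,0,0,0.4],[0,0,0,0,0,0,0.4]]]'; python3 chk.py; python3 pic.py 9 side,130,190,170,140,4 top,180,90,110,150,4
```

```text
clock: 13.6
ee_pos: [0.5759, 0.1513, 0.2133]
ee_rot: [0.993, 0.115, 0.034, -0.018]
force: [0.8, 0.1, -1.6]
grip_width: 0.651
clock: 13.98
ee_pos: [0.5741, 0.1499, 0.1517]
ee_rot: [0.993, 0.115, 0.033, -0.018]
force: [-0.4, 0.0, -1.2]
grip_width: 0.646
13.975 pos [0.5741 0.1499 0.1517] toolz [ 0.0604  0.0438 -0.9972] jaw [ 0.2294 -0.9729 -0.0289] q [0.1619 0.4883 1.6603 0.0419 0.9267 1.4781] grip 0.6459952247354728 F [-0.4343  0.0333 -1.2416]
```

View pics/side9.png

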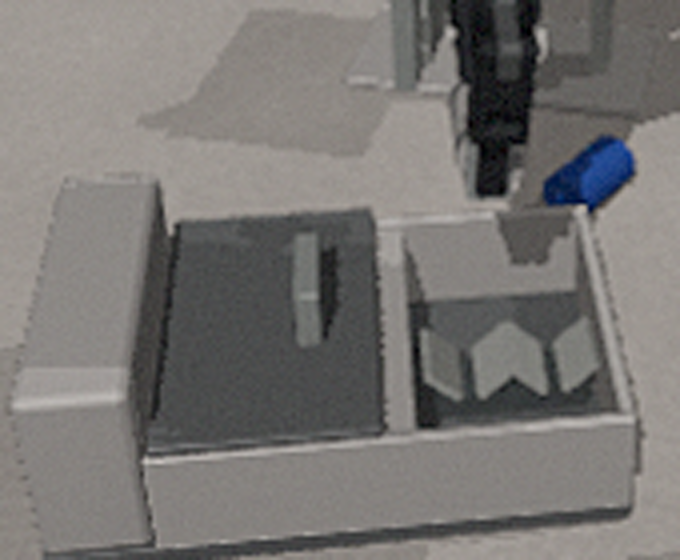

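View pics/top9.png

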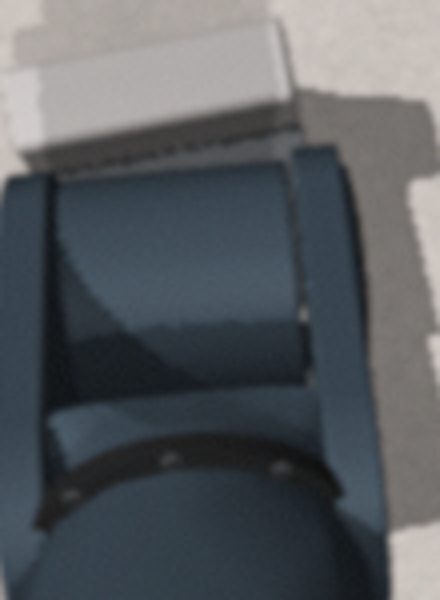

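```bash
python3 -m pendant '[[[3,8,-20,-0.022,0.03,0,0.4],[3,8,-20,-0.022,0.03,0,0.4],[0,0,-30,0,0,0,0.4],[0,0,0,0,0,0,0.4]]]'; python3 chk.py; python3 - <<'E'
from h import *
p=arm.get_image('side'); x,y=130,190
im=cv2.resize(p['img'][y:y+130,x:x+170],None,fx=4.5,fy=4.5,interpolation=cv2.INTER_CUBIC)
o=(.5586,.161,.232); s=arm.sense()
for P,c in [(loc(o,[a,b,49]),(0,255,0)) for a in(-22,22) for b in(-28,28)]+[(s['ee_pos'][None]+[[0,0,.0225]],(0,0,255)),(loc(o,[22,0,s['ee_pos'][2]*1000+22.5]),(0,255,255)),(loc(o,[100,25,110]),(255,0,0)),(loc(o,[-46,77,70]),(255,0,0)),(loc(o,[52,77,70]),(255,0,0))]:
    u=((proj(P,p)[0]+[.7,.7]-[x,y]+.5)*4.5).astype(int); cv2.drawMarker(im,tuple(int(a) for a in u),c,0,14,1)
cv2.imwrite('pics/side10.png',im)
E
```

```text
clock: 14.58
ee_pos: [0.5806, 0.166, 0.084]
ee_rot: [0.993, 0.115, 0.002, 0.0]
force: [-0.2, 0.4, -1.2]
grip_width: 0.648
14.575 pos [0.5806 0.166  0.084 ] toolz [ 0.0039  0.0002 -1.    ] jaw [ 0.2287 -0.9735  0.0007] q [ 0.2017  0.6239  1.6217 -0.0008  0.8922  1.5422] grip 0.6476929499264432 F [-0.2375  0.3592 -1.2458]
```

View pics/side10.png

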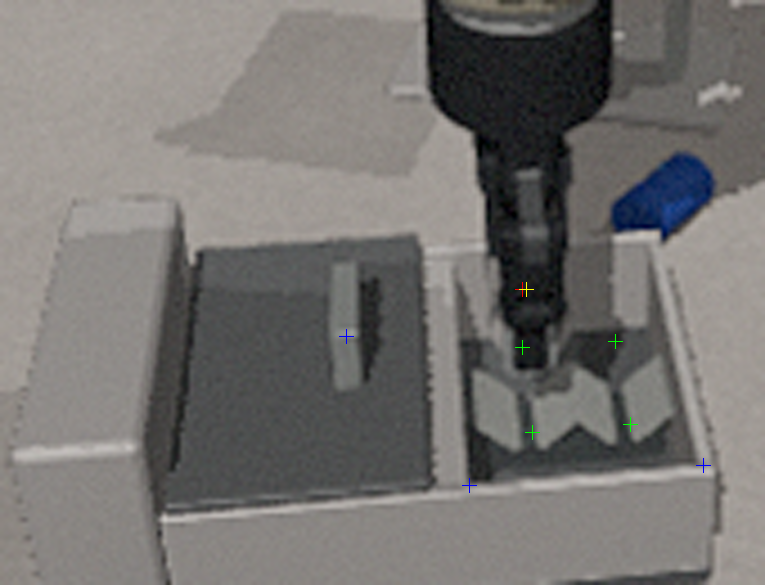

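```bash
python3 - <<'E'
from h import *
p=arm.get_image('side'); x,y=222,235
k=10
im=cv2.resize(p['img'][y:y+65,x:x+75],None,fx=k,fy=k,interpolation=cv2.INTER_CUBIC)
o=(.5586,.161,.232)
for P,c in [(loc(o,[a,b,25]),(0,255,0)) for a in(-22,22) for b in(-18,18)]:
    u=((proj(P,p)[0]+[.7,.7]-[x,y]+.5)*k).astype(int); cv2.drawMarker(im,tuple(int(a) for a in u),c,0,14,1)
cv2.imwrite('pics/side11.png',im)
E
```

```text
(no output)
```

View pics/side11.png

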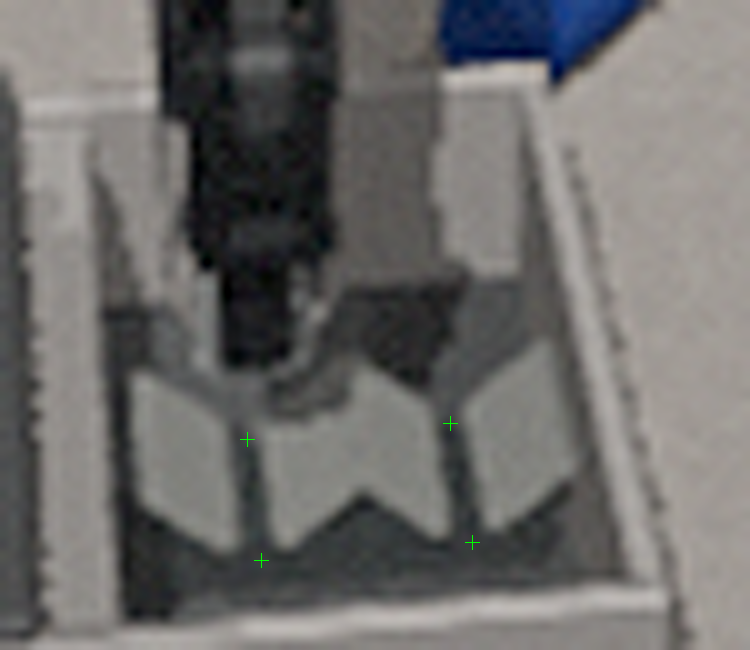

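The V bottoms appear at (255,555) and (465,540) in the crop, within about 0.6 px of the model, and the cartridge is centred over the far one. Lowering.

```bash
python3 -m pendant '[[[0.5,0,-20,0,0,0,0.4],[0,0,-18,0,0,0,0.4],[0,0,-10,0,0,0,0.4],[0,0,0,0,0,0,0.4]]]'; for i in 1 2 3; do python3 -m pendant '[[[0,0,-2,0,0,0,0.4],[0,0,0,0,0,0,0.4]]]'; done
```

```text
clock: 15.18
ee_pos: [0.581, 0.166, 0.0356]
ee_rot: [0.993, 0.115, 0.002, 0.0]
force: [0.3, -0.6, -1.3]
grip_width: 0.65
clock: 15.42
ee_pos: [0.5817, 0.1662, 0.0349]
ee_rot: [0.993, 0.115, 0.003, 0.0]
force: [-0.3, 0.2, -1.2]
grip_width: 0.646
clock: 15.68
ee_pos: [0.5814, 0.1661, 0.0326]
ee_rot: [0.993, 0.115, 0.003, 0.0]
force: [0.2, 0.8, -1.5]
grip_width: 0.648
clock: 15.92
ee_pos: [0.5813, 0.1661, 0.0305]
ee_rot: [0.993, 0.115, 0.003, 0.0]
force: [0.3, 0.9, -2.2]
grip_width: 0.649
```

```bash
for i in 1 2 3; do python3 -m pendant '[[[0,0,-1.5,0,0,0,0.4],[0,0,0,0,0,0,0.4]]]'; done
```

```text
clock: 16.18
ee_pos: [0.5813, 0.1661, 0.029]
ee_rot: [0.993, 0.115, 0.003, 0.0]
force: [0.1, -0.1, -0.5]
grip_width: 0.646
clock: 16.42
ee_pos: [0.5813, 0.1661, 0.0275]
ee_rot: [0.993, 0.115, 0.003, 0.0]
force: [-0.5, 0.4, -1.5]
grip_width: 0.644
clock: 16.68
ee_pos: [0.5819, 0.1663, 0.0265]
ee_rot: [0.993, 0.115, 0.004, 0.0]
force: [1.5, -0.2, 2.5]
grip_width: 0.646
```

```bash
python3 -m pendant '[[[0,0,-0.7,0,0,0,0.4],[0,0,0,0,0,0,0.4]]]';  python3 -m pendant '[[[0,0,0,0,0,0,0.75],[0,0,0,0,0,0,0.85],[0,0,0,0,0,0,0.9]]]'; python3 pic.py 12 side,190,220,110,90,7
```

```text
clock: 16.92
ee_pos: [0.582, 0.1662, 0.0264]
ee_rot: [0.993, 0.115, 0.004, 0.0]
force: [-0.9, -0.5, 9.9]
grip_width: 0.646
clock: 17.3
ee_pos: [0.5813, 0.1661, 0.0252]
ee_rot: [0.993, 0.115, 0.003, 0.0]
force: [-0.4, 0.3, 0.2]
grip_width: 0.9
```

View pics/side12.png

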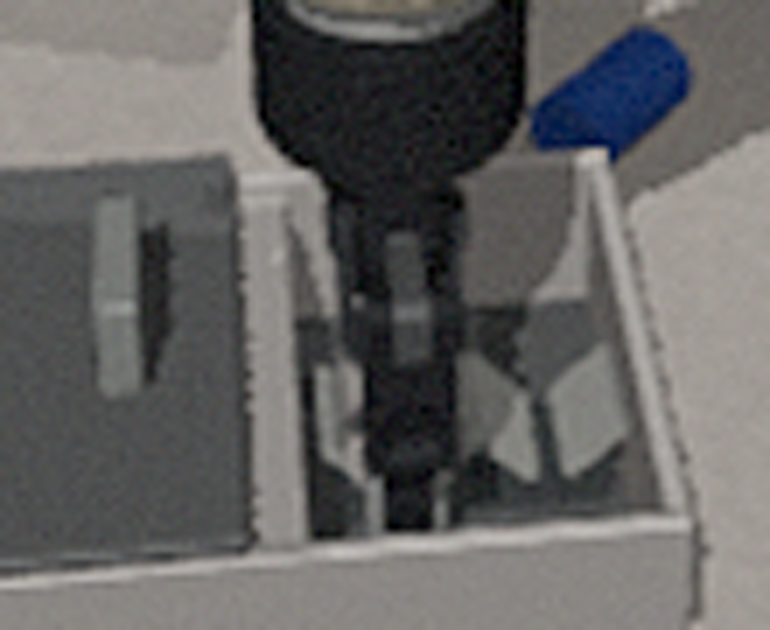

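Cartridge 1 lies in the far groove. Retreating and going back for cartridge 2.

```bash
python3 -m pendant '[[[0,0,20,0,0,0,0.9],[0,0,55,0,0,0,0.9],[0,0,60,0,0,0,1],[0,0,45,0,0,0,1],[-11.4,-38,0,0,0,-0.145,1],[-11.4,-38,0,0,0,-0.145,1],[-11.4,-38,0,0,0,0,1],[-11.4,-38,0,-0.0102,-0.152,0,1]]]'; python3 pic.py 13 side,190,220,110,90,7; python3 -m pendant '[[[-11.4,-38,0,-0.0102,-0.152,0,1],[-11.4,-38,0,-0.0102,-0.152,0,1],[-11.4,-38,0,-0.0102,-0.152,0,1],[-11.4,-38,0,0,0,0,1],[-11.4,-38,0,0,0,0,1],[0,0,0,0,0,0,1]]]'; python3 chk.py
```

```text
clock: 18.35
ee_pos: [0.5367, 0.0127, 0.2068]
ee_rot: [0.996, -0.03, 0.081, 0.004]
force: [1.1, -1.1, 0.8]
grip_width: 1.0
clock: 19.15
ee_pos: [0.4857, -0.1549, 0.2061]
ee_rot: [0.963, -0.025, 0.269, 0.0]
force: [-0.1, -0.3, 0.1]
grip_width: 1.002
19.15 pos [ 0.4857 -0.1549  0.2061] toolz [ 0.5184 -0.0144 -0.855 ] jaw [-0.0492 -0.9987 -0.013 ] q [-0.5319  0.1321  2.1257  0.5912  0.4661  0.6149] grip 1.0018643437010606 F [-0.0978 -0.2598  0.1217]
```

View pics/side13.png

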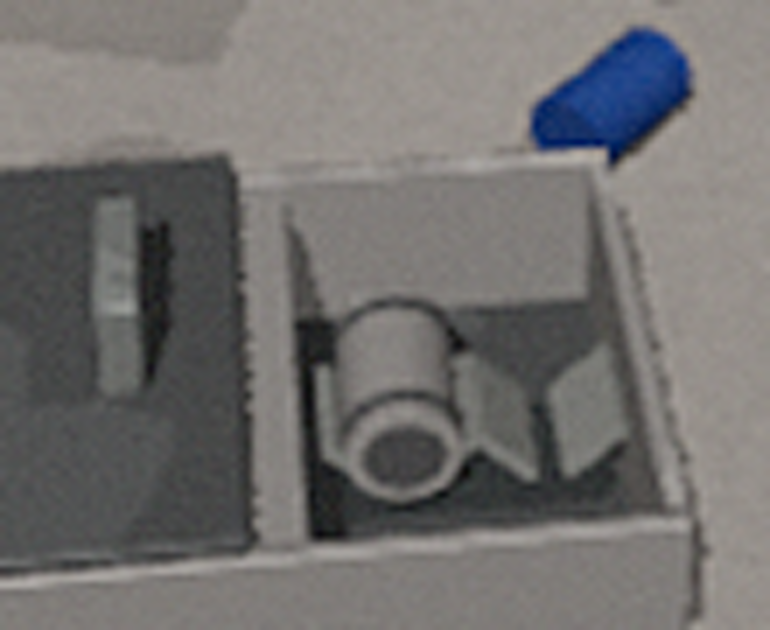

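Cartridge 1 is seated in the far groove at about (400,400). Approaching cartridge 2 with y set to -0.176.

```bash
python3 -m pendant '[[[0.5,-19,-26,0,-0.025,-0.018,1],[14.6,-0.5,-23.3,0,0,0,1],[14.6,-0.5,-23.3,0,0,0,1],[14.6,-0.5,-23.3,0,0,0,1],[14.6,-0.5,-23.3,0,0,0,1],[0,0,0,0,0,0,0.9]]]'; python3 chk.py;  python3 pic.py 14 side,220,120,110,90,7 top,340,170,110,80,7
```

```text
clock: 19.9
ee_pos: [0.5452, -0.1726, 0.0851]
ee_rot: [0.959, -0.032, 0.28, 0.001]
force: [0.2, -1.0, 0.2]
grip_width: 0.903
19.9 pos [ 0.5452 -0.1726  0.0851] toolz [ 0.537  -0.0198 -0.8433] jaw [-0.0623 -0.9979 -0.0162] q [-0.5005  0.4703  2.0728  1.2567  0.2554 -0.0449] grip 0.9026419648702462 F [ 0.1643 -0.9565  0.1586]
```

View pics/side14.png

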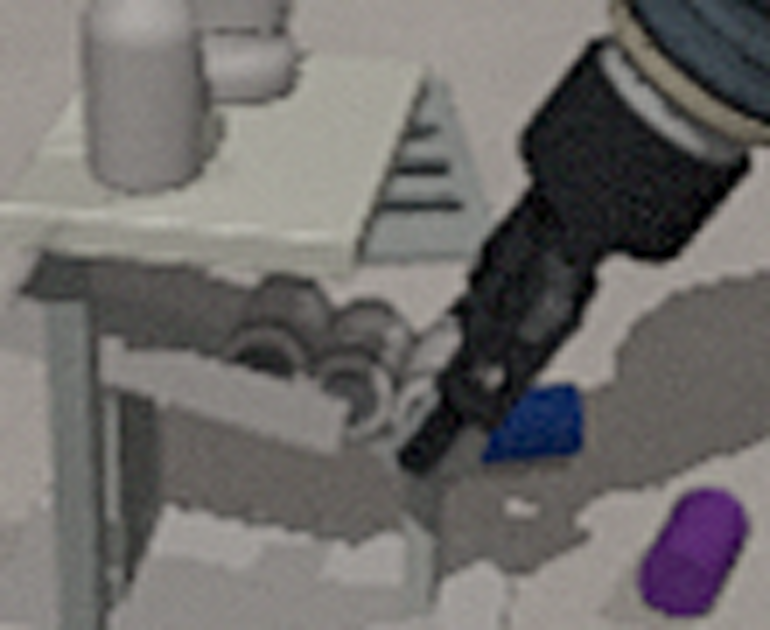

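View pics/top14.png

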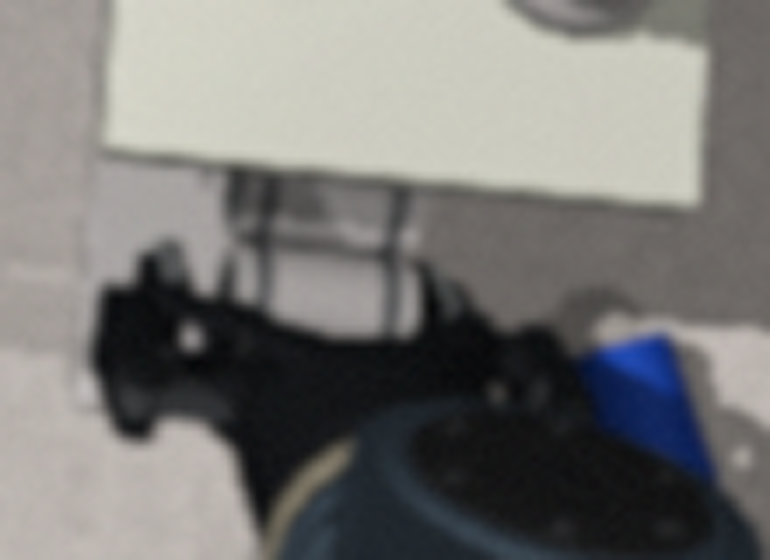

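```bash
python3 -m pendant '[[[0,-5,1,0,0,0,0.9],[0,0,0,0,0,0,0.75],[0,0,0,0,0,0,0.5],[0,0,0,0,0,0,0.4],[0,0,0,0,0,0,0.4],[0,0,0,0,0,0,0.4]]]'; python3 chk.py; python3 pic.py 15 top,340,170,110,80,7
```

```text
clock: 20.75
ee_pos: [0.5449, -0.1792, 0.0873]
ee_rot: [0.959, -0.033, 0.281, 0.002]
force: [-4.9, -0.1, 8.2]
grip_width: 0.645
20.75 pos [ 0.5449 -0.1792  0.0873] toolz [ 0.5385 -0.0229 -0.8423] jaw [-0.0645 -0.9978 -0.0141] q [-0.513   0.468   2.0683  1.2387  0.2614 -0.0357] grip 0.6453566826231781 F [-4.94   -0.0763  8.2305]
```

View pics/top15.png

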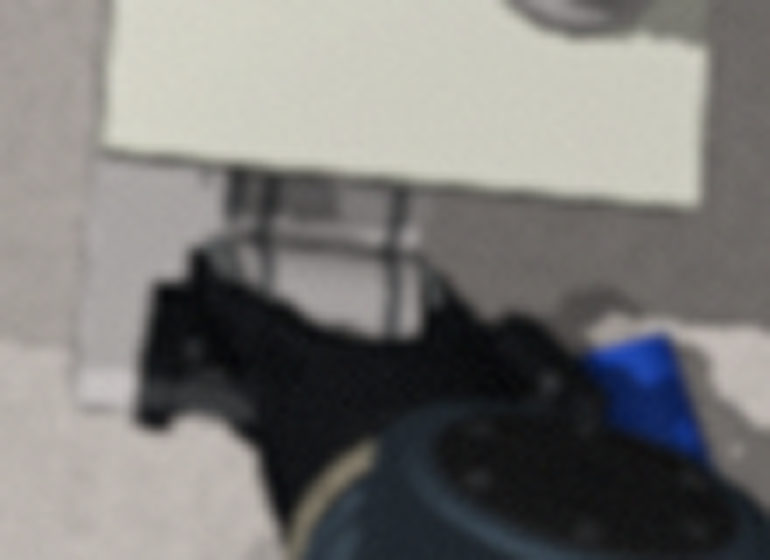

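Gripped at 0.645 with almost no sideways shift. Lifting.

```bash
python3 -m pendant '[[[-2,0,15,0,0,0,0.4],[-6,0,40,0,0,0,0.4],[-20,0,40,0,0,0,0.4],[-35,20,25,0,0,0,0.4],[-20,20,10,0,0,0,0.4],[0,0,0,0,0,0,0.4]]]'; python3 chk.py; python3 pic.py 16 side,210,100,130,110,6
```

```text
clock: 21.55
ee_pos: [0.4609, -0.1381, 0.2173]
ee_rot: [0.959, -0.032, 0.281, 0.002]
force: [1.3, -0.8, -1.2]
grip_width: 0.649
21.55 pos [ 0.4609 -0.1381  0.2173] toolz [ 0.5385 -0.0221 -0.8423] jaw [-0.0634 -0.9979 -0.0143] q [-0.5291  0.0508  2.1936  0.6101  0.4568  0.6165] grip 0.6493930377879218 F [ 1.2981 -0.7931 -1.1906]
```

View pics/side16.png

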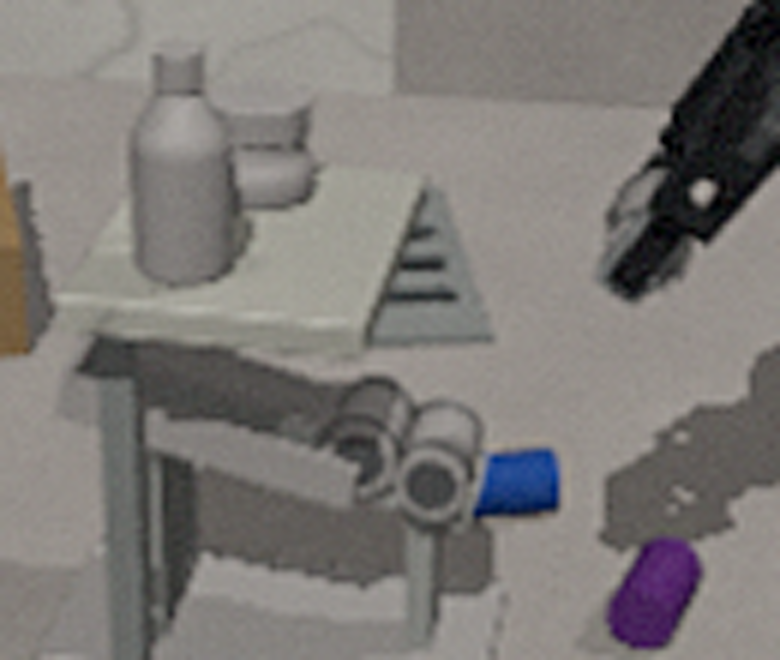

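```bash
python3 -m pendant '[[[10.3,38,0,0.0085,0.144,0,0.4],[10.3,38,0,0.0085,0.144,0,0.4],[10.3,38,0,0.0085,0.144,0,0.4],[10.3,38,0,0.0085,0.144,0,0.4],[10.3,38,0,0,0,0.145,0.4],[10.3,38,0,0,0,0.145,0.4],[10.3,38,0,0,0,0,0.4],[10.3,38,0,0,0,0,0.4]]]'; python3 -m pendant '[[[0,0,-30,0,0,0,0.4],[0,0,-30,0,0,0,0.4],[0,0,0,0,0,0,0.4]]]'; python3 chk.py
```

```text
clock: 22.6
ee_pos: [0.541, 0.15, 0.2146]
ee_rot: [0.993, 0.111, 0.03, -0.019]
force: [0.6, -1.4, -1.2]
grip_width: 0.647
clock: 22.98
ee_pos: [0.5394, 0.1486, 0.1531]
ee_rot: [0.993, 0.111, 0.028, -0.019]
force: [0.6, -0.5, -0.4]
grip_width: 0.649
22.975 pos [0.5394 0.1486 0.1531] toolz [ 0.052   0.0441 -0.9977] jaw [ 0.2218 -0.9746 -0.0315] q [0.169  0.4342 1.7444 0.0442 0.9047 1.4907] grip 0.649469591529181 F [ 0.5672 -0.5197 -0.403 ]
```

```bash
python3 -m pendant '[[[-0.4,4,-20,-0.022,0.026,0.004,0.4],[-0.3,3.5,-20,-0.022,0.026,0.004,0.4],[0,0,-30,0,0,0,0.4],[0,0,0,0,0,0,0.4]]]'; python3 chk.py; python3 pic.py 17 side,190,220,110,90,7
```

```text
clock: 23.48
ee_pos: [0.5391, 0.156, 0.0848]
ee_rot: [0.993, 0.115, 0.001, -0.0]
force: [-1.3, 0.3, -1.1]
grip_width: 0.642
23.475 pos [0.5391 0.156  0.0848] toolz [ 0.0022  0.0006 -1.    ] jaw [ 0.2287 -0.9735 -0.0001] q [0.1987 0.5604 1.7385 0.0002 0.8404 1.5386] grip 0.6422749480706651 F [-1.3175  0.3202 -1.0567]
```

View pics/side17.png

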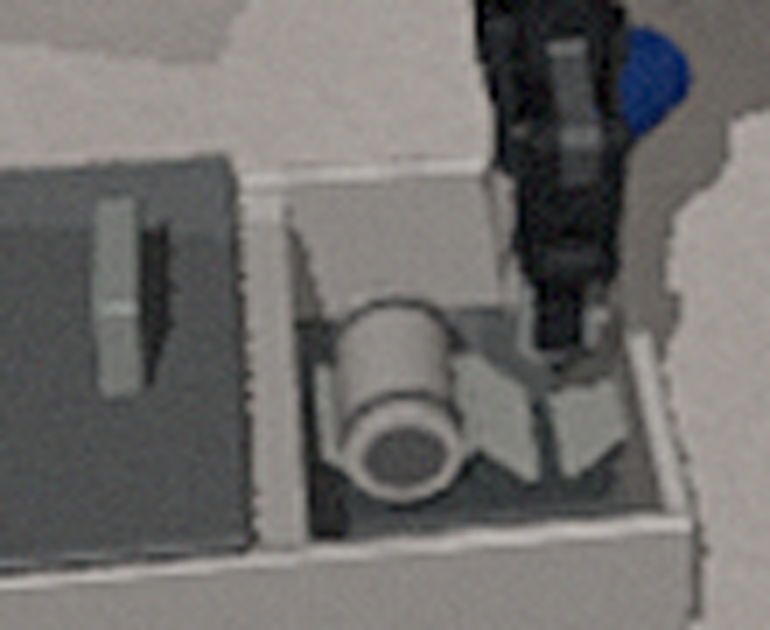

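```bash
python3 -m pendant '[[[0,0,-20,0,0,0,0.4],[0,0,-20,0,0,0,0.4],[0,0,-12,0,0,0,0.4],[0,0,0,0,0,0,0.4]]]'; for i in 1 2 3; do python3 -m pendant '[[[0,0,-1.5,0,0,0,0.4],[0,0,0,0,0,0,0.4]]]'; done
```

```text
clock: 24.02
ee_pos: [0.5397, 0.1562, 0.0341]
ee_rot: [0.993, 0.115, 0.003, -0.0]
force: [-0.3, -1.0, -0.1]
grip_width: 0.648
clock: 24.28
ee_pos: [0.5398, 0.1563, 0.0328]
ee_rot: [0.993, 0.115, 0.003, -0.0]
force: [0.3, 0.6, -1.3]
grip_width: 0.649
clock: 24.52
ee_pos: [0.5394, 0.1563, 0.0307]
ee_rot: [0.993, 0.115, 0.002, -0.0]
force: [-0.6, 0.1, -1.1]
grip_width: 0.648
clock: 24.78
ee_pos: [0.5393, 0.1562, 0.029]
ee_rot: [0.993, 0.115, 0.002, -0.0]
force: [0.4, 0.5, -0.7]
grip_width: 0.651
```

```bash
for i in 1 2 3; do python3 -m pendant '[[[0,0,-1,0,0,0,0.4],[0,0,0,0,0,0,0.4]]]'; done
```

```text
clock: 25.02
ee_pos: [0.5394, 0.1562, 0.0281]
ee_rot: [0.993, 0.115, 0.002, -0.0]
force: [-0.7, -0.4, -1.0]
grip_width: 0.651
clock: 25.28
ee_pos: [0.5394, 0.1562, 0.0271]
ee_rot: [0.993, 0.115, 0.002, -0.0]
force: [0.4, 0.2, -1.7]
grip_width: 0.65
clock: 25.52
ee_pos: [0.54, 0.1563, 0.0265]
ee_rot: [0.993, 0.115, 0.003, -0.0]
force: [2.4, 0.3, 1.6]
grip_width: 0.646
```

Contact at the same height as before. Settling and releasing.

```bash
python3 -m pendant '[[[0,0,-0.7,0,0,0,0.4],[0,0,0,0,0,0,0.4],[0,0,0,0,0,0,0.75],[0,0,0,0,0,0,0.85],[0,0,0,0,0,0,0.88]]]'; python3 -m pendant '[[[0,0,20,0,0,0,0.88],[0,0,50,0,0,0,0.88],[0,0,60,0,0,0,0.8],[0,0,30,0,0,0,0.6],[0,0,0,0,0,0,0.5]]]'; python3 chk.py;python3 pic.py 18 side,190,220,110,90,7
```

```text
clock: 26.15
ee_pos: [0.5391, 0.1562, 0.0252]
ee_rot: [0.993, 0.115, 0.002, -0.0]
force: [-0.5, 0.5, 0.7]
grip_width: 0.88
clock: 26.78
ee_pos: [0.5403, 0.1565, 0.1876]
ee_rot: [0.993, 0.115, 0.004, -0.0]
force: [-0.9, 0.2, -0.6]
grip_width: 0.503
26.775 pos [0.5403 0.1565 0.1876] toolz [ 0.0088  0.0018 -1.    ] jaw [ 0.229  -0.9734  0.0003] q [ 0.1991  0.4176  1.6698 -0.      1.0452  1.5388] grip 0.503086983683599 F [-0.9448  0.2224 -0.5611]
```

View pics/side18.png

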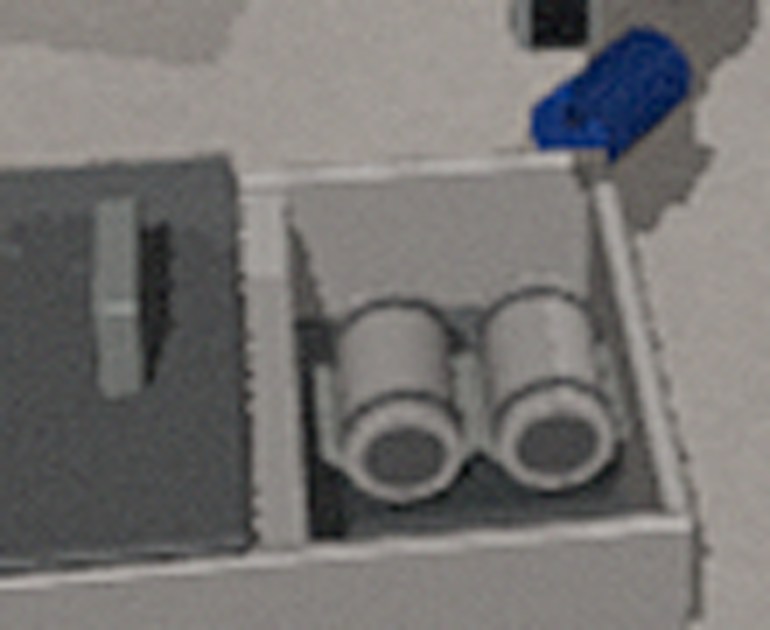

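Both cartridges lie in their grooves. Now back to the handle.

```bash
python3 -m pendant '[[[13,3.1,0,0,0,0.175,0.5],[13,3.1,0,0,0,0.175,0.5],[13,3.1,0,0,0,0.175,0.5],[13,3.1,0,0,0,0.175,0.5],[13,3.1,0,0,0,0.175,0.5],[13,3.1,0,0,0,0.175,0.5],[13,3.1,0,0,0,0.175,0.5],[13,3.1,0,0,0,0.175,0.5]]]'; python3 -m pendant '[[[12,3.1,0,0,0,0.171,0.5],[0,0,0,0,0,0,0.5]]]'; python3 chk.py
```

```text
clock: 27.82
ee_pos: [0.643, 0.181, 0.1831]
ee_rot: [0.683, 0.73, 0.0, -0.003]
force: [0.2, -0.5, 0.2]
grip_width: 0.499
clock: 28.08
ee_pos: [0.655, 0.184, 0.1832]
ee_rot: [0.621, 0.784, 0.0, -0.003]
force: [-0.2, 0.3, 0.0]
grip_width: 0.499
28.075 pos [0.655  0.184  0.1832] toolz [-0.0038  0.0042 -1.    ] jaw [ 0.9737  0.228  -0.0028] q [ 0.2036  0.6357  1.3217  0.0053  1.1872 -0.0284] grip 0.49895112697991495 F [-0.1883  0.2617  0.029 ]
```

```bash
python3 -m pendant '[[[0.5,0,-40,0,0,0,0.5],[0,0,-40,0,0,0,0.5],[0,0,-14,0,0,0,0.5],[0,0,0,0,0,0,0.5]]]'; python3 chk.py; python3 pic.py 19 side,170,200,120,90,6
```

```text
clock: 28.58
ee_pos: [0.6554, 0.184, 0.0909]
ee_rot: [0.622, 0.783, 0.001, -0.002]
force: [0.7, -0.4, 1.1]
grip_width: 0.5
28.575 pos [0.6554 0.184  0.0909] toolz [-0.0025  0.0045 -1.    ] jaw [ 0.9738  0.2274 -0.0015] q [ 0.2035  0.7373  1.3838  0.0058  1.0221 -0.0289] grip 0.5004740627225444 F [ 0.7455 -0.4302  1.0746]
```

View pics/side19.png

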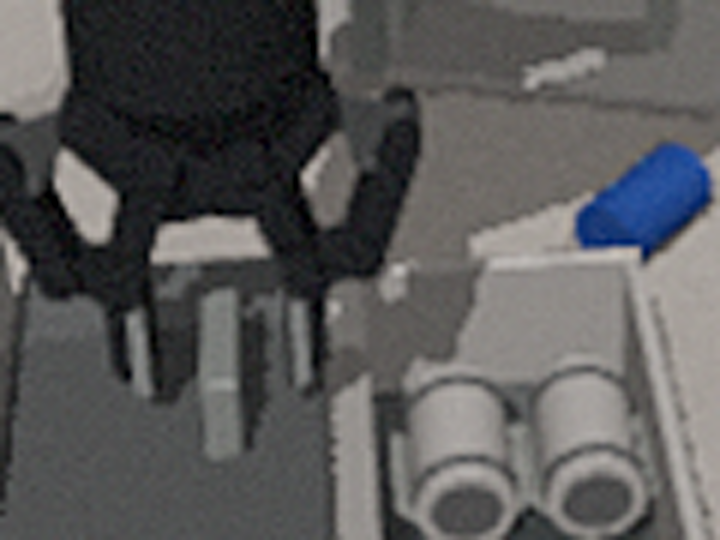

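Handle centred between the fingers. Grip and slide shut.

```bash
python3 -m pendant '[[[0,0,-2,0,0,0,0],[0,0,0,0,0,0,0],[0,0,0,0,0,0,0],[0,0,0,0,0,0,0],[0,0,0,0,0,0,0]]]';python3 -m pendant '[[[-13.6,-3.2,0,0,0,0,0],[-13.6,-3.2,0,0,0,0,0],[-13.6,-3.2,0,0,0,0,0],[-13.6,-3.2,0,0,0,0,0],[-13.6,-3.2,0,0,0,0,0],[-13.6,-3.2,0,0,0,0,0],[-13.6,-3.2,0,0,0,0,0],[-13.6,-3.2,0,0,0,0,0]]]'; python3 -m pendant '[[[-3,-0.7,0,0,0,0,0],[0,0,0,0,0,0,0]]]'; python3 -m pendant '[[[-2,-0.5,0,0,0,0,0],[0,0,0,0,0,0,0]]]'
```

```text
clock: 29.25
ee_pos: [0.656, 0.1842, 0.0907]
ee_rot: [0.621, 0.784, 0.002, -0.002]
force: [-3.5, -0.6, 5.6]
grip_width: 0.127
clock: 30.25
ee_pos: [0.5478, 0.1588, 0.0907]
ee_rot: [0.621, 0.784, 0.003, -0.001]
force: [2.9, 1.5, 3.8]
grip_width: 0.124
clock: 30.5
ee_pos: [0.5447, 0.1581, 0.0907]
ee_rot: [0.621, 0.784, 0.002, -0.001]
force: [-2.3, 0.1, 9.8]
grip_width: 0.123
clock: 30.75
ee_pos: [0.5432, 0.1577, 0.0907]
ee_rot: [0.621, 0.784, 0.003, -0.001]
force: [0.4, 1.7, 9.5]
grip_width: 0.12
```

```bash
for i in 1 2 3 4; do python3 -m pendant '[[[-1.5,-0.35,0,0,0,0,0],[0,0,0,0,0,0,0]]]'; done
```

```text
clock: 31.0
ee_pos: [0.5418, 0.1574, 0.0907]
ee_rot: [0.621, 0.784, 0.003, -0.001]
force: [1.3, 1.4, 8.5]
grip_width: 0.126
clock: 31.25
ee_pos: [0.5404, 0.157, 0.0907]
ee_rot: [0.621, 0.784, 0.003, -0.001]
force: [-0.2, 1.9, 6.9]
grip_width: 0.124
clock: 31.5
ee_pos: [0.5392, 0.1568, 0.0907]
ee_rot: [0.621, 0.784, 0.003, -0.001]
force: [2.1, 1.9, 7.2]
grip_width: 0.126
clock: 31.75
ee_pos: [0.5391, 0.1567, 0.0907]
ee_rot: [0.621, 0.784, 0.004, 0.0]
force: [10.7, 4.6, -0.1]
grip_width: 0.127
```

The shut stop was met after exactly 120 mm of travel. Releasing and backing off clear of the camera views.

```bash
python3 -m pendant '[[[0,0,0,0,0,0,0.3],[0,0,0,0,0,0,0.5],[0,0,20,0,0,0,0.5],[0,0,50,0,0,0,0.5],[0,0,50,0,0,0,0.5],[-30,0,30,0,0,0,0.5],[-50,0,0,0,0,0,0.5],[-50,0,0,0,0,0,0.5]]]'; python3 -m pendant '[[[-40,-40,0,0,0,0,0.5],[-20,-50,0,0,0,0,0.5],[0,-55,0,0,0,0,0.5],[0,-55,0,0,0,0,0.5],[0,-55,0,0,0,0,0.5],[0,-55,0,0,0,0,0.5],[0,-40,0,0,0,0,0.5],[0,0,0,0,0,0,0.5]]]'; python3 chk.py; python3 pic.py 20 side,120,100,220,220,3 top,170,80,290,230,2
```

```text
clock: 32.75
ee_pos: [0.4045, 0.1557, 0.2396]
ee_rot: [0.621, 0.784, 0.002, -0.002]
force: [0.1, 0.9, -0.3]
grip_width: 0.496
clock: 33.75
ee_pos: [0.3457, -0.1959, 0.2393]
ee_rot: [0.622, 0.783, 0.001, -0.002]
force: [0.8, -0.2, -0.1]
grip_width: 0.503
33.75 pos [ 0.3457 -0.1959  0.2393] toolz [-0.0015  0.0049 -1.    ] jaw [ 0.9742  0.2259 -0.0003] q [-0.6349  0.0572  2.0009  0.0035  1.0876 -0.8643] grip 0.5025242672909536 F [ 0.7726 -0.1652 -0.0813]
```

View pics/side20.png

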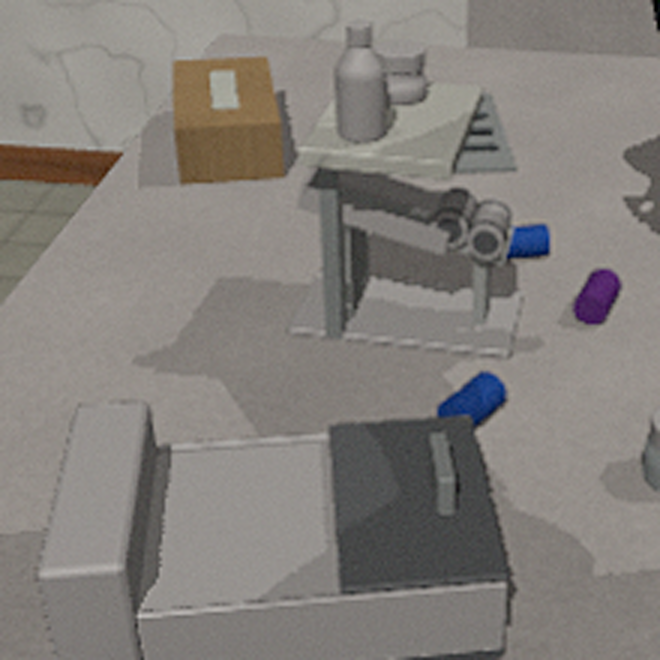

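View pics/top20.png

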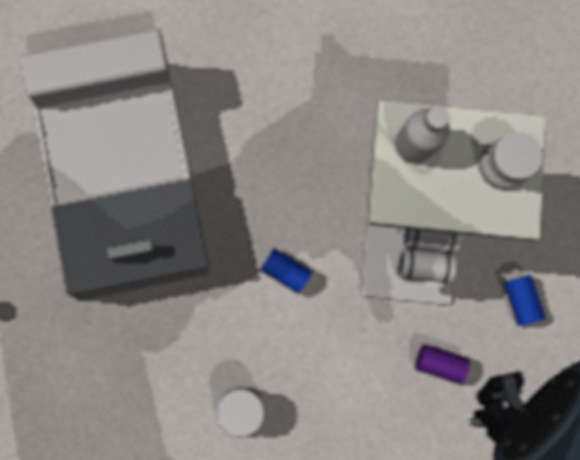

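The cover is shut over the well, two cartridges are queued at the stop, and the jars and bottles haven't moved. The arm is clear and still.

```bash
python3 -c "
from bench import arm
print(arm.hand_in())"
```

```text
the job is handed in; nothing more can be done
None
```

The job is done and handed in at about 34 s of robot time, though the hand-in reports no verdict.

- **Opening:** I gripped the cover's handle and slid it to its open end stop.
- **Cartridges:** I took the cartridge at the stop twice. The first went into the far groove and the second into the near groove, each lowered to light contact before release. Nothing was dropped.
- **Closing:** I slid the cover back to its shut stop, 120 mm of travel by the arm's own position reading.

**Last checks:** The final pictures show the cover over the well and the other two cartridges queued at the stop. All the jars and bottles that show in them are where they were; the spray bottle was outside those last crops, and the arm never went near it. Both cartridges were seen lying in their grooves just before the cover closed. The highest wrist forces I read were about 10 to 20 N, at the end stops and when setting the cartridges down.

**Disagreements:** The two cameras differed by a few millimetres in y. Because of this, the first grasp pulled cartridge 1 about 6 mm sideways before it was lifted. I corrected the position for the second grasp.

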